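# Reload the stack-drilling nest, clip on its guard and index it under the drill

### The job

Get the copper pendant blanks ready for stack drilling: turn the drill's dial by its handle until the nest clicks in at the loading station, lift the spent board off the nest's pins into the scrap tray, thread the fresh plywood board onto the two pins and then every copper blank over it, all lying flat. Then press the orange drill guard straight down over the stack until both clips snap over the nest's rim, and turn the dial back until the nest clicks in under the drill with everything in place. Leave the silver rings and the plain copper offcut where they lie.

Things in the scene. Friction and masses are not known exactly. Their poses are not given: they have to be found in the camera images.
- dial (a joint): angle (rad) of the drill's round indexing dial, an aluminium disc 300 mm across, top 46 mm above the bench. 0 with the nest under the drill chuck; grows counterclockwise seen from above. It turns endlessly either way, with a click every 120 degrees (2.094); let go within 25 degrees of a click, it pulls itself in. Turning it takes about 4 N at the handle
- nest (a point): centre of the top face of the nest, a steel platform on the dial, 84 mm along its x, 52 mm along its y, top 74 mm above the bench, 105 mm from the dial's axis; turns with the dial; y points away from the dial's axis, z up. Its 8 mm thick edge overhangs its foot by 5 mm at both x ends: the rim that the clips snap over. Free room on all sides, 28 mm down to the dial
- pin_tip (a point): tip of one of the nest's two brass pins, 6 mm in diameter, 34 mm tall, the upper 7 mm tapered to 2.4 mm; this one stands at x = +20 mm, y = 0 in the nest's frame, its twin at x = -20 mm
- spindle (a point): fixed point straight under the drill bit, at the nest's height: where the nest's centre stands when it is under the drill (dial at 0). The bit ends 76 mm above this point, the chuck and head hang above it
- load (a point): fixed point at the nest's height: where the nest's centre stands at the loading station (dial at 2.094, 120 degrees counterclockwise from the drill about the dial's axis), on the robot's side, clear of the drill head
- axis (a point): fixed point on the dial's vertical axis, on top of the disc
- handle_grip (a point): middle of the dial's upright black handle, a revolving cylinder 18 mm in diameter, 42 mm tall, 100 mm from the dial's axis and 150 degrees counterclockwise from the nest; this point is 70 mm above the bench, the handle's foot 21 mm lower. Take it from above and lead it round the dial's axis
- spent_mid (a point): centre (half-way up) of the spent backing board, dark wood with a burnt hole in its middle, otherwise the same size as the fresh board (64 x 38 x 6 mm, 20 g, same holes). It starts on the nest's pins, flat on the nest, its x along the nest's x
- scrap_in (a point): centre of the inner floor of the shallow wooden scrap tray fixed on the bench: 100 mm along its x and 140 mm along its y outside, walls 5 mm thick, 25 mm high; the floor is 5 mm above the bench
- board_mid (a point): centre (half-way up) of the fresh backing board, pale plywood, 64 mm along its x, 38 mm along its y, 6 mm thick, 20 g, with two through holes of 8 mm diameter at x = +20 and -20 mm, y = 0. It starts flat on the bench; either way round fits
- blank1_mid (a point): centre (half-way up) of a copper pendant blank, 64 mm along its x, 38 mm along its y, 5 mm thick, 108 g, with two through holes of 8 mm diameter at x = +20 and -20 mm, y = 0. It starts flat on the bench; either way round fits. Two to four of the blanks are there, the others are absent (None from the start)
- blank2_mid (a point): centre (half-way up) of a copper pendant blank, 64 mm along its x, 38 mm along its y, 5 mm thick, 108 g, with two through holes of 8 mm diameter at x = +20 and -20 mm, y = 0. It starts flat on the bench; either way round fits. Two to four of the blanks are there, the others are absent (None from the start)
- blank3_mid (a point): centre (half-way up) of a copper pendant blank, 64 mm along its x, 38 mm along its y, 5 mm thick, 108 g, with two through holes of 8 mm diameter at x = +20 and -20 mm, y = 0. It starts flat on the bench; either way round fits. Two to four of the blanks are there, the others are absent (None from the start)
- blank4_mid (a point): centre (half-way up) of a copper pendant blank, 64 mm along its x, 38 mm along its y, 5 mm thick, 108 g, with two through holes of 8 mm diameter at x = +20 and -20 mm, y = 0. It starts flat on the bench; either way round fits. Two to four of the blanks are there, the others are absent (None from the start)
- guard_boss (a point): centre of the orange grip block (40 mm along x, 28 mm along y, 24 mm high) on top of the clip-on drill guard, an orange and clear hood 94 x 62 mm, 85 mm high in all, about 0.18 kg. It starts standing on the bench, this point 73 mm up. Fully home this point is 54 mm above the nest's top face, over its centre, x along the nest's x (either way round)
- clip_a (a joint): outward swing (rad) of the sprung steel clip arm at the guard's +x end: about 0 when closed, near 0.07 while it rides over the rim. The two clips go over the rim in the last 15 mm of the guard's way down, with about 12 N of push in all
- clip_b (a joint): the same for the clip arm at the guard's -x end. The guard's clear cheeks reach 19 mm below the nest's top face when home, one on each y side, flared at the foot, with 1.5 mm of play; inside there is room for the pins, the board and four blanks
- ring1: bystander: silver ring, 21 mm across, 9 mm high, on the bench among the parts; origin at the centre of its underside
- ring2: bystander: silver ring, 21 mm across, 7 mm high, among the parts
- ring3: bystander: silver ring, 21 mm across, 9 mm high
- offcut: bystander: plain copper offcut, 55 x 35 x 2 mm, no holes

How it is judged:
On the way, in this order (a step that is already met when the one before it is completed fails the run):
1. the dial stands still with the nest at the loading station (horizontal distance between nest and load below 0.008 m and velocity of joint dial between -0.1 and 0.1 rad/s), for 0.3 s.
2. the spent board lies in the scrap tray (x of spent_mid in the frame of scrap_in between -0.045 and 0.045 m and y of spent_mid in the frame of scrap_in between -0.065 and 0.065 m and z of spent_mid in the frame of scrap_in below 0.018 m), for 0.2 s.
3. the fresh backing board lies flat on the nest, over both pins (horizontal distance between board_mid and nest below 0.0035 m and angle between the x axis of board_mid and the x axis of nest, either way round below 0.08 rad and angle between the z axis of board_mid and the z axis of nest, either way round below 0.06 rad and z of board_mid in the frame of nest below 0.005 m), for 0.2 s.
4. every copper blank present lies flat over both pins, above the board (all of step 3 and horizontal distance between each of blank1_mid, blank2_mid, blank3_mid, blank4_mid and nest below 0.0035 m and angle between the x axis of each of blank1_mid, blank2_mid, blank3_mid, blank4_mid and the x axis of nest, either way round below 0.08 rad and angle between the z axis of each of blank1_mid, blank2_mid, blank3_mid, blank4_mid and the z axis of nest, either way round below 0.06 rad and z of blank1_mid in the frame of nest between 0.0065 and 0.026 m and z of blank2_mid in the frame of nest between 0.0065 and 0.026 m and z of blank3_mid in the frame of nest between 0.0065 and 0.026 m and z of blank4_mid in the frame of nest between 0.0065 and 0.026 m), for 0.2 s.
5. the guard is fully down on the nest with both clips snapped over the rim (all of step 4 and horizontal distance between guard_boss and nest below 0.005 m and angle between the x axis of guard_boss and the x axis of nest, either way round below 0.08 rad and angle between the z axis of guard_boss and the z axis of nest, either way round below 0.04 rad and z of guard_boss in the frame of nest below 0.0565 m and value of joint each of clip_a, clip_b below 0.035 rad), for 0.2 s.
6. the dial stands still with the nest under the drill, the guard still clipped on (horizontal distance between nest and spindle below 0.006 m and velocity of joint dial between -0.1 and 0.1 rad/s and horizontal distance between guard_boss and nest below 0.005 m and angle between the x axis of guard_boss and the x axis of nest, either way round below 0.08 rad and angle between the z axis of guard_boss and the z axis of nest, either way round below 0.04 rad and z of guard_boss in the frame of nest below 0.0565 m and value of joint each of clip_a, clip_b below 0.035 rad), for 0.3 s.
At the end, for the whole second after the job is handed in: The nest stands still within 6 mm of the point under the drill; over its pins the fresh board lies flat at the bottom and every blank flat above it (3.5 mm); the guard is level, fully down (2.5 mm) and centred (5 mm), both clips closed (under 0.035 rad); the spent board lies in the scrap tray (all of step 2 and all of step 4 and all of step 6); the robot touches nothing.
It fails at once if a silver ring or the copper offcut is moved more than 4 cm (distance of any of ring1, ring2, ring3, offcut from where it was at the start of the episode above 0.04 m).
Of blank1, blank2, blank3, blank4 only 2 to 4 are there at a start; the rules pass over those that are not, and their reading is None.
At some moment in a run one of guard, board, blank1, blank2, blank3, blank4 may be knocked a few centimetres aside while the robot is not near it.
Once in a run the grip may slacken for a moment while it holds something.
It also fails if it takes over 210 s, if anything falls off the work surface, if the arm or the gripper's body presses on something with over 40 N, if the wrist force passes 120 N, or if a joint passes its speed limit or range.

### The arm

A 7-joint arm with a two-finger parallel gripper is mounted at the origin on the work surface. World frame = base frame: x ahead of the robot, y to its left, z up, the work surface at z = 0. Lengths are in m, angles in rad, forces in N, time in s.
With the tool pointing down it reaches from about 0.4 to 0.925 m from the base axis. Payload 5.6 kg.
Tool frame: the origin (TCP) lies midway between the tips of the shut fingers; the grasp point (between the pads) lies 19 mm behind it; z points along the fingers, y is the line along which they close (so a half turn about z gives the same grasp; the last joint's range is limited). The gripper opens to 85 mm and grips with 20 to 120 N. Pads are 22 mm wide; open, the fingers measure 114 mm over their backs; the gripper's body (76 mm by 85 mm) begins 54 mm behind the grasp point. The pads swing forward as they close: fully open they stand 13 mm farther back than shut.
Start: joints at [-1.289, 0.468, -0.012, 1.603, 0.006, 1.071, -0.056], TCP at [0.207, 0.616, 0.231] pointing down, gripper open.
Joint ranges: [-2.53, 2.53], [-0.31, 2.02], [-1.57, 1.55], [0.28, 2.44], [-1.29, 4.43], [0.15, 1.84], [-2.92, 2.92]. Speed limits (rad/s): [2.57, 2.57, 3.14, 3.14, 3.14, 3.14, 3.14].

### API

Orientations are given as a unit quaternion [x, y, z, w].
In Python, from bench import sensors, snapshot, camera_params, workorder gives the robot as it stands. The module is installed in compiled form; this text tells all that it offers.
- The arm moves only by the tool apply_moves, never from a script. Its argument "deltas" is a list of rows, each a list of 5 numbers: the finger opening in cm, from 0 to 8.54, then the shift along the tool's x, y, z in cm, then the turn about the tool's z in rad. In form: [[fingers, tx, ty, tz, spin], ...]. A call has 1 to 12 rows; each row is the pose to reach, as a shift and turn from the pose commanded when the call began, along the tool's axes at that moment; what a row does not reach only later rows make up. A row lasts 1/12 s, in which the tool goes at most 41.7 mm and 7.16 degrees, less where a joint would pass 70% of its speed; a pose out of reach is approached as far as the arm can. A call with a gripper value outside its range is refused whole. The fingers move at their own pace and stop on an object; "newtons" is the grip in N (left out, the last holds). Time passes only in rows, so rows that repeat a pose let the fingers close. It gives the time, the measured TCP pose, the force, the opening and the grip force at its end, in the units of the state.
- sensors.state(): the state, without advancing time (a new reading comes with each control period).
- snapshot(name): name is "scene" or "top" or "wrist"; returns the picture (420x560x3 uint8, red, green, blue); there is no depth.
- camera_params(name): a dict with "camera_matrix" (3x3 intrinsics, pixels), "xyz" and "orientation" of the camera in the world. Camera axes: x right, y down, z forward; pixel columns grow to the right and rows downward; lengths in m; the calibration is good to about 2 mm. A picture is of the moment at which its call begins: read the wrist's pose just before it. camera_params takes no time and is no camera call; for the wrist camera it gives the pose at the moment of the call.
- workorder.finish_job(): hands the job in; it is judged then, once.
The state is a dict: "time_s": time; "joint_pos": joint angles; "dq": joint speeds; "effort": joint torques, N m; "ee_pos": TCP position; "ee_rot": TCP orientation; "ft_force": force on the tool from outside, world axes, zero at the start; "torque": the same for the moment, N m; "grip_width": opening from 0.0 (shut) to 1.0 (fully open); "finger_force": force on a finger pad.
Only numpy, scipy, OpenCV 4.12 (cv2) and the standard library are available. Lean on these libraries where they do the work, as an engineer would, in place of code of your own. Each camera call takes 0.05 s, during which the arm holds its last target. There are 200 camera calls.

## Working session

There is one attempt and no reset: what is moved stays moved. The work goes in short steps, Python scripts to look and compute and a tool call to move; the robot and the scene stay as the last step left them, time stands still between calls to the robot, and variables do not carry over. Pictures are saved under pics/ and viewed, at most 14 in all, crops included, and the job is handed in when it is done.

Besides the shell and the picture viewer there is one more tool, called after "Emit:" by a JSON object that holds its "op" and its "data". apply_moves: Moves the arm, as the interface text tells. Its arguments: {"type":"object","properties":{"deltas":{"type":"array","items":{"type":"array","items":{"type":"number"}}},"newtons":{"type":"number"}},"required":["deltas"]}

```bash
mkdir -p pics
cat > h.py <<'E'
import numpy as np, cv2
from scipy.spatial.transform import Rotation as R
from bench import sensors, snapshot, camera_params, workorder
def snap(n,f):
    p=camera_params(n); im=snapshot(n); cv2.imwrite('pics/'+f+'.png',im[:,:,::-1]); np.save('pics/'+f+'.npy',np.r_[np.array(p['camera_matrix']).ravel(),p['xyz'],p['orientation']]); return im
def w(f,u,v,z):
    a=np.load('pics/'+f+'.npy'); K=a[:9].reshape(3,3); d=R.from_quat(a[12:16]).apply(np.linalg.inv(K)@[u,v,1]); return a[9:12]+d*(z-a[11])/d[2]
def px(f,P):
    a=np.load('pics/'+f+'.npy'); K=a[:9].reshape(3,3); c=K@R.from_quat(a[12:16]).inv().apply(np.array(P)-a[9:12]); return c[:2]/c[2]
def st():
    s=sensors.state(); r=R.from_quat(s['ee_rot']).as_matrix(); print('t',round(s['time_s'],2),'p',np.round(s['ee_pos'],4),'x',np.round(r[:,0],3),'y',np.round(r[:,1],3),'F',np.round(s['ft_force'],1),'g',round(s['grip_width'],3),round(float(np.max(s['finger_force'])),1)); return s,r
def go(x,y,z,yaw=None):
    # tool-frame shift (cm) and spin from the present pose to a target; yaw = world angle of the tool y axis
    s,r=st(); d=r.T@(np.array([x,y,z])-s['ee_pos'])*100
    sp=0
    if yaw is not None:
        a=np.arctan2(r[1,1],r[0,1]); sp=-((yaw-a+np.pi/2)%np.pi-np.pi/2)
    print('go',np.round(d,2),'spin',round(sp,3),'alt',round(sp-np.sign(sp)*np.pi,3))
E
python3 - <<'E'
from h import *
st()
a=snap('top','top0');b=snap('scene','scene0')
for n in ('top0','scene0'):
    i=cv2.imread(f'pics/{n}.png'); cv2.imwrite(f'pics/{n}b.png',cv2.resize(i,(800,600),interpolation=2))
p=camera_params('wrist'); print(p,camera_params('top'))
E
```

```text
t 0.0 p [0.2073 0.6154 0.2303] x [-0.948  0.319 -0.   ] y [ 0.319  0.948 -0.002] F [-0.5  0.7  0.5] g 1.003 0.0
{'camera_matrix': array([[349.67712151,   0.        , 282.32251923],
       [  0.        , 349.67712151, 206.93972299],
       [  0.        ,   0.        ,   1.        ]]), 'xyz': array([0.1332659 , 0.64059837, 0.37352933]), 'orientation': array([0.80223367, 0.57676701, 0.08973249, 0.12533566])} {'camera_matrix': array([[393.76124372,   0.        , 271.74909259],
       [  0.        , 393.76124372, 207.33975995],
       [  0.        ,   0.        ,   1.        ]]), 'xyz': array([ 0.47552748, -0.05599106,  0.95856461]), 'orientation': array([-0.7052031 ,  0.70735873, -0.02636568,  0.04046075])}
```

View pics/top0b.png

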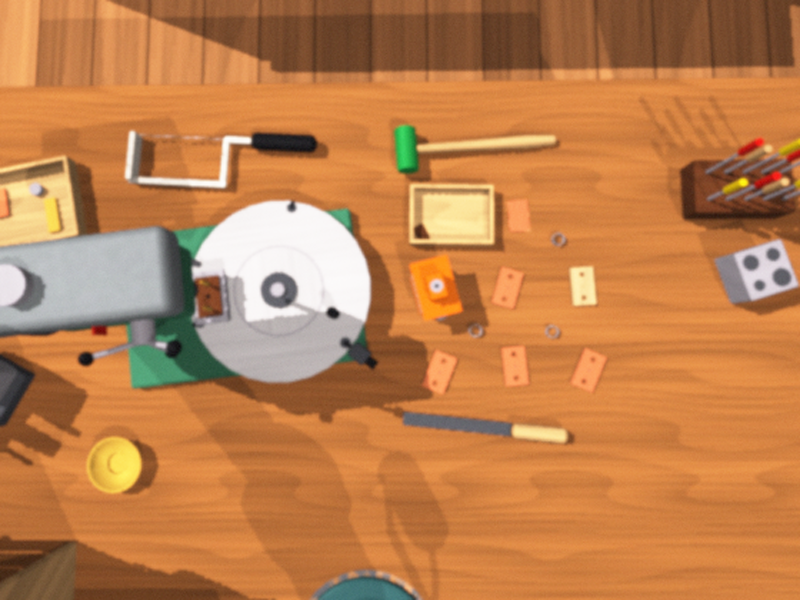

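View pics/scene0b.png

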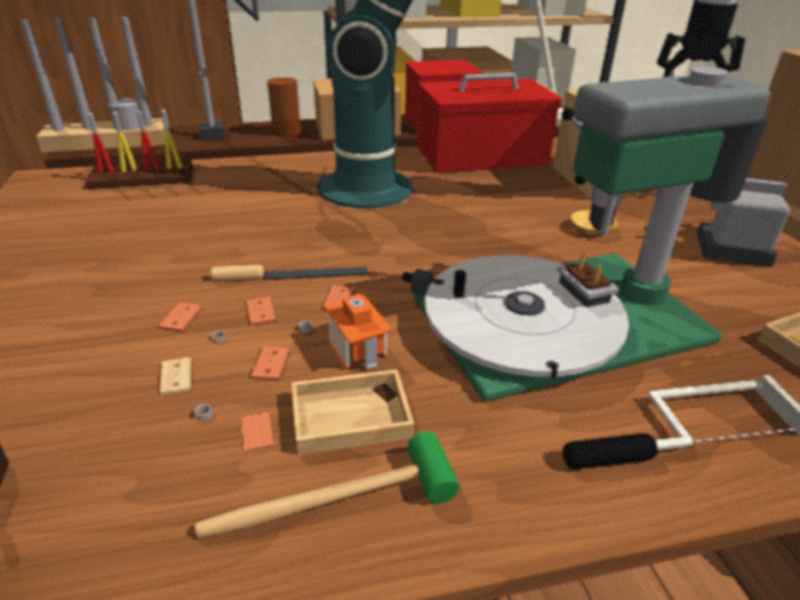

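The top view shows the dial hub at (279,290), handle near (332,312), nest at (209,292), tray at (452,214), guard at (437,287), board at (583,286) and four blanks at (508,287), (440,371), (515,366) and (589,369), all in 800x600 pixels. The scene view agrees with this.

Run:
```python
from h import *
s=.7
pts=dict(axis=(279,290,.046),handle=(332,312,.091),nest=(211,293,.08),guard=(437,287,.085),board=(583,286,.006),b1=(508,287,.005),b2=(440,371,.005),b3=(515,366,.005),b4=(589,369,.005),tray=(452,214,.025),offcut=(518,215,.002),r1=(558,239,.005),r2=(476,331,.005),r3=(552,331,.005),det=(357,352,.06),knob2=(291,206,.05))
for k,(u,v,z) in pts.items():
    P=w('top0',u*s,v*s,z); print(k,np.round(P,3))
ax=w('top0',279*s,290*s,.046)
h=w('top0',332*s,312*s,.091)-ax; n=w('top0',211*s,293*s,.08)-ax
for q in(h,n): print(np.hypot(*q[:2]),np.degrees(np.arctan2(q[1],q[0])))
i=cv2.imread('pics/top0.png')
cv2.imwrite('pics/crop.png',cv2.resize(i[110:300,110:440],None,fx=2.42,fy=2.42,interpolation=2))
```

```text
axis [0.573 0.141 0.046]
handle [0.534 0.048 0.091]
nest [0.565 0.242 0.08 ]
guard [ 0.573 -0.115  0.085]
board [ 0.582 -0.367  0.006]
b1 [ 0.581 -0.241  0.005]
b2 [ 0.44  -0.124  0.005]
b3 [ 0.448 -0.249  0.005]
b4 [ 0.442 -0.372  0.005]
tray [ 0.703 -0.145  0.025]
offcut [ 0.706 -0.261  0.002]
r1 [ 0.663 -0.328  0.005]
r2 [ 0.506 -0.185  0.005]
r3 [ 0.506 -0.313  0.005]
det [0.472 0.012 0.06 ]
knob2 [0.712 0.123 0.05 ]
0.10071650194301297 -113.03788962615499
0.10078168489638081 94.52033660724497
```

View pics/crop.png

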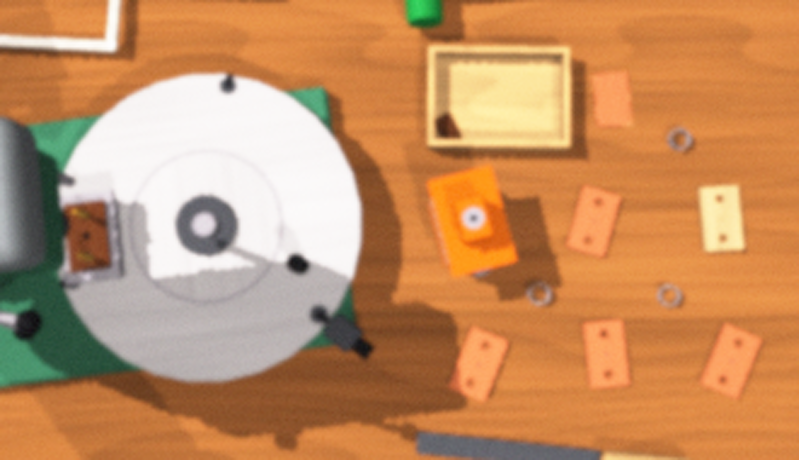

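Run:
```python
from h import *
for z in(.25,.35,.4): print([np.round(w('top0',a,b,z)[:2],3) for a,b in((126,161),(126,222))])
go(.38,.10,.27)
s,r=st()
for p in((.534,.048,.16),): print(r.T@(np.array(p)-[.38,.10,.27])*100)
```

```text
[array([0.63 , 0.226]), array([0.517, 0.223])]
[array([0.608, 0.187]), array([0.511, 0.183])]
[array([0.597, 0.167]), array([0.508, 0.164])]
t 0.1 p [0.2073 0.6155 0.2304] x [-0.948  0.319 -0.   ] y [ 0.319  0.948 -0.002] F [-0.3 -0.1 -0.5] g 0.999 0.0
go [-32.82 -43.35  -3.88] spin 0 alt 0.0
t 0.1 p [0.2073 0.6155 0.2304] x [-0.948  0.319 -0.   ] y [ 0.319  0.948 -0.002] F [-0.3 -0.1 -0.5] g 0.999 0.0
[-1.62525416e+01  4.12705753e-03  1.10024941e+01]
```

Emit:
{"op": "apply_moves", "data": {"deltas": [[8.5,-32.8,-43.3,-4,0],[8.5,-32.8,-43.3,-4,0],[8.5,-32.8,-43.3,-4,0],[8.5,-32.8,-43.3,-4,0],[8.5,-32.8,-43.3,-4,0],[8.5,-32.8,-43.3,-4,0],[8.5,-32.8,-43.3,-4,0],[8.5,-32.8,-43.3,-4,0],[8.5,-32.8,-43.3,-4,0],[8.5,-32.8,-43.3,-4,0],[8.5,-32.8,-43.3,-4,0],[8.5,-32.8,-43.3,-4,0]]}}

```text
time_s: 1.1
ee_pos: [0.3659, 0.1411, 0.2681]
ee_rot: [0.162, 0.987, 0.0, -0.0]
ft_force: [2.2, 1.1, 1.2]
grip_width: 0.996
finger_force: 0.0
```

Emit:
{"op": "apply_moves", "data": {"deltas": [[8.5,0,-4,0,0],[8.5,0,-4,0,0],[5,0,-4,0,0]]}}

```text
time_s: 1.35
ee_pos: [0.3527, 0.1037, 0.268]
ee_rot: [0.164, 0.987, 0.001, -0.0]
ft_force: [1.0, 0.6, 0.0]
grip_width: 0.879
finger_force: 0.0
```

Run:
```python
from h import *
print(sensors.state()['joint_pos'])
go(.534,.048,.17)
```

```text
[-0.71139463 -0.09909863  0.31730572  2.20473619  0.03483199  1.03087305
  0.82846985]
t 1.35 p [0.3527 0.1037 0.268 ] x [-0.946  0.323  0.   ] y [0.323 0.946 0.001] F [1.  0.6 0. ] g 0.879 0.0
go [-18.96   0.57   9.8 ] spin 0 alt 0.0
```

Emit:
{"op": "apply_moves", "data": {"deltas": [[5,-19,0.6,9.8,0],[5,-19,0.6,9.8,0],[5,-19,0.6,9.8,0],[5,-19,0.6,9.8,0],[5,-19,0.6,9.8,0],[5,-19,0.6,9.8,0],[5,-19,0.6,9.8,0],[5,-19,0.6,9.8,0]]}}

```text
time_s: 2.02
ee_pos: [0.5344, 0.0514, 0.1692]
ee_rot: [0.161, 0.987, -0.0, -0.001]
ft_force: [-0.1, -0.5, 0.3]
grip_width: 0.587
finger_force: 0.0
```

Run:
```python
from h import *
i=snap('wrist','w1')
cv2.imwrite('pics/w1b.png',cv2.resize(i[:,:,::-1],(800,600)))
go(.534,.048,.17)
print(px('w1',(.534,.048,.091))/.7,px('w1',sensors.state()['ee_pos'])/.7)
```

```text
t 2.07 p [0.5343 0.0516 0.1701] x [-0.948  0.318  0.001] y [0.318 0.948 0.   ] F [-0.5  0.2  1.2] g 0.586 0.0
go [-0.08 -0.35  0.01] spin 0 alt 0.0
[396.05606209 312.3390576 ] [403.65954778 392.94467141]
```

View pics/w1b.png

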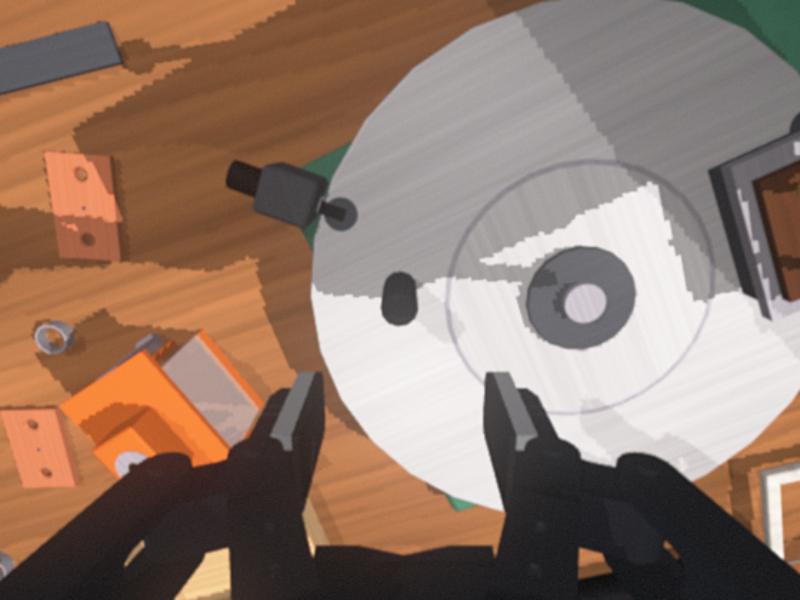

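The wrist view shows the upright handle with its top around (399,311), close to the predicted (396,312). The hub is at (583,300).

Run:
```python
from h import *
h=w('w1',399*.7,310*.7,.091);print(h, w('w1',399*.7,289*.7,.049), w('w1',583*.7,298*.7,.05),w('w1',583*.7,298*.7,.06))
s,r=st()
A=np.array([.573,.141]);
H=(h[:2]+[.534,.048])/2; print(H)
go(H[0],H[1],.058)
r0=H-A; th=np.arctan2(r0[1],r0[0]);print(np.degrees(th),np.hypot(*r0))
# arc rows in tool frame from H, radius .1
for k in range(1,23):
    a=th+np.radians(5*k); P=A+np.hypot(*r0)*np.array([np.cos(a),np.sin(a)])
    print(k*5,np.round((r.T@np.r_[P-H,0])[:2]*100,1),end=' ')
```

```text
[0.53333616 0.04968481 0.091     ] [0.53552124 0.0485811  0.049     ] [0.57239565 0.14334888 0.05      ] [0.56813635 0.14078912 0.06      ]
t 2.07 p [0.5343 0.0516 0.1701] x [-0.948  0.318  0.001] y [0.318 0.948 0.   ] F [-0.5  0.2  1.2] g 0.586 0.0
[0.53366808 0.0488424 ]
t 2.07 p [0.5343 0.0516 0.1701] x [-0.948  0.318  0.001] y [0.318 0.948 0.   ] F [-0.5  0.2  1.2] g 0.586 0.0
go [-0.03 -0.29 11.21] spin 0 alt 0.0
-113.11229464408126 0.10019991178915724
5 [-0.9 -0. ] 10 [-1.7  0. ] 15 [-2.6  0.1] 20 [-3.5  0.3] 25 [-4.3  0.6] 30 [-5.1  0.9] 35 [-5.9  1.3] 40 [-6.6  1.8] 45 [-7.3  2.4] 50 [-7.9  3. ] 55 [-8.5  3.6] 60 [-9.1  4.3] 65 [-9.5  5. ] 70 [-9.9  5.8] 75 [-10.2   6.6] 80 [-10.5   7.5] 85 [-10.7   8.3] 90 [-10.8   9.2] 95 [-10.8  10.1] 100 [-10.8  10.9] 105 [-10.7  11.8] 110 [-10.5  12.7]
```

Emit:
{"op": "apply_moves", "data": {"deltas": [[5,0,-0.3,4,0],[5,0,-0.3,8,0],[5,0,-0.3,11.2,0],[5,0,-0.3,11.2,0],[1,0,-0.3,11.2,0],[1,0,-0.3,11.2,0],[1,0,-0.3,11.2,0],[1,0,-0.3,11.2,0]], "newtons": 40}}

```text
time_s: 2.73
ee_pos: [0.5363, 0.0482, 0.061]
ee_rot: [0.162, 0.987, 0.001, 0.003]
ft_force: [-0.3, 0.3, 7.4]
grip_width: 0.198
finger_force: 39.2
```

Emit:
{"op": "apply_moves", "data": {"deltas": [[1,-0.9,0,0,0],[1,-1.7,0,0,0],[1,-2.6,0.1,0,0],[1,-3.5,0.3,0,0],[1,-4.3,0.6,0,0],[1,-5.1,0.9,0,0],[1,-5.9,1.3,0,0],[1,-6.6,1.8,0,0],[1,-7.3,2.4,0,0],[1,-7.9,3.0,0,0],[1,-8.5,3.6,0,0],[1,-9.1,4.3,0,0]]}}

```text
time_s: 3.73
ee_pos: [0.6349, 0.0601, 0.0611]
ee_rot: [0.162, 0.987, 0.001, 0.001]
ft_force: [-4.0, 2.5, 8.7]
grip_width: 0.198
finger_force: 39.5
```

Run:
```python
from h import *
s,r=st()
A=np.array([.573,.141]); d=s['ee_pos'][:2]-A; print(np.hypot(*d),np.degrees(np.arctan2(d[1],d[0])))
```

```text
t 3.73 p [0.6349 0.0601 0.0611] x [-0.948  0.319 -0.001] y [0.319 0.948 0.002] F [-4.   2.5  8.7] g 0.198 39.5
0.10184017254654291 -52.57700234168012
```

Emit:
{"op": "apply_moves", "data": {"deltas": [[1,-0.4,0.7,-0.2,0],[1,-0.8,1.5,-0.2,0],[1,-1.1,2.3,-0.2,0],[1,-1.4,3.2,-0.2,0],[1,-1.6,4.0,-0.2,0],[1,-1.7,4.9,-0.2,0],[1,-1.7,5.8,-0.2,0],[1,-1.7,6.6,-0.2,0],[1,-1.6,7.5,-0.2,0],[1,-1.5,8.0,-0.2,0],[1,-1.5,8.0,-0.2,0]]}}

```text
time_s: 4.65
ee_pos: [0.6749, 0.1347, 0.0611]
ee_rot: [0.16, 0.987, 0.002, 0.001]
ft_force: [0.2, 3.2, 6.9]
grip_width: 0.194
finger_force: 41.2
```

Emit:
{"op": "apply_moves", "data": {"deltas": [[4,0,0,0,0],[4,0,0,0,0],[4,0,0,-1,0],[4,0,0,-5,0],[4,0,0,-9,0],[4,0,-4,-14,0],[4,3,-8,-14,0],[4,6,-12,-14,0]]}}

```text
time_s: 5.32
ee_pos: [0.6045, 0.0514, 0.2011]
ee_rot: [0.162, 0.987, 0.0, 0.003]
ft_force: [0.3, -1.9, -0.2]
grip_width: 0.467
finger_force: 0.0
```

Run:
```python
from h import *
go(.56,.02,.20,np.radians(37))
i=snap('top','t2')
cv2.imwrite('pics/t2b.png',cv2.resize(i[130:300,110:350,::-1],None,fx=3.3,fy=3.3,interpolation=2))
```

```text
t 5.32 p [0.6045 0.0514 0.2011] x [-0.947  0.32  -0.006] y [0.32  0.947 0.002] F [ 0.3 -1.9 -0.2] g 0.467 0.0
go [ 3.21 -4.4   0.08] spin 0.599 alt -2.542
```

View pics/t2b.png

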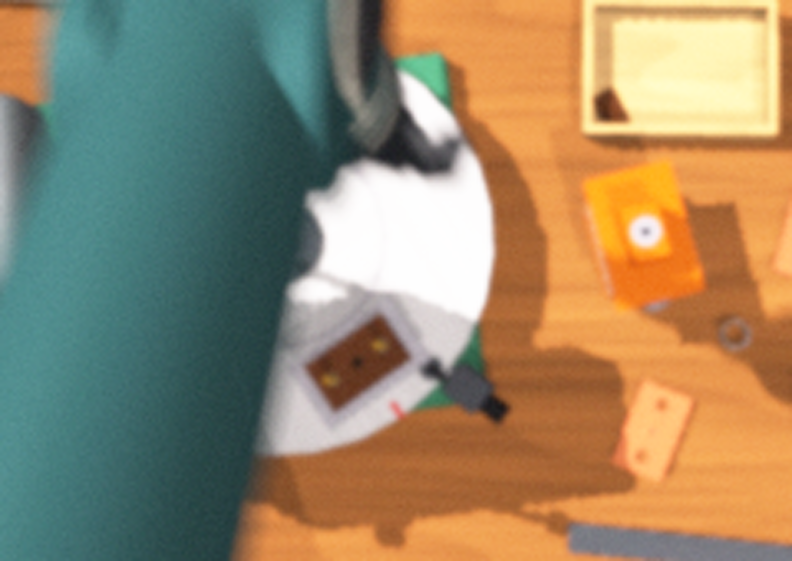

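The nest has clicked in at the loading station, with the board centred at (358,362) in the crop.

Run:
```python
from h import *
c=w('t2',110+358/3.3,130+362/3.3,.08); print(c); print(w('t2',110+330/3.3,130+378/3.3,.105),w('t2',110+379/3.3,130+345/3.3,.105))
go(c[0],c[1],.21,np.radians(37))
```

```text
[0.48686019 0.08043074 0.08      ]
[0.47611672 0.09486273 0.105     ] [0.49764177 0.06282584 0.105     ]
t 5.37 p [0.5948 0.0441 0.1988] x [-0.945  0.328  0.005] y [ 0.328  0.945 -0.004] F [-7.3 -4.5 -2.4] g 0.47 0.0
go [11.39 -0.12 -1.07] spin 0.591 alt -2.551
```

Emit:
{"op": "apply_moves", "data": {"deltas": [[8.5,3.8,0,-1,0.12],[8.5,7.6,0,-1,0.24],[8.5,11.4,0,-1,0.36],[8.5,11.4,0,-1,0.48],[8.5,11.4,0,-1,0.59],[8.5,11.4,0,-1,0.59],[8.5,11.4,0,-1,0.59]]}}

```text
time_s: 5.95
ee_pos: [0.4948, 0.0898, 0.2077]
ee_rot: [0.441, 0.898, -0.0, 0.0]
ft_force: [-0.5, -0.8, -0.4]
grip_width: 0.995
finger_force: 0.0
```

Run:
```python
from h import *
i=snap('wrist','w2')
cv2.imwrite('pics/w2b.png',cv2.resize(i[:,:,::-1],(800,600),interpolation=2))
s,r=st()
print(px('w2',s['ee_pos'])/.7,px('w2',(.4869,.0790,.08))/.7)
```

```text
t 6.0 p [0.4949 0.0897 0.2076] x [-0.612  0.791 -0.   ] y [ 0.791  0.612 -0.   ] F [ 0.4 -0.8 -0.2] g 0.994 0.0
[403.33786554 392.3299176 ] [380.5961246  287.83457807]
```

View pics/w2b.png

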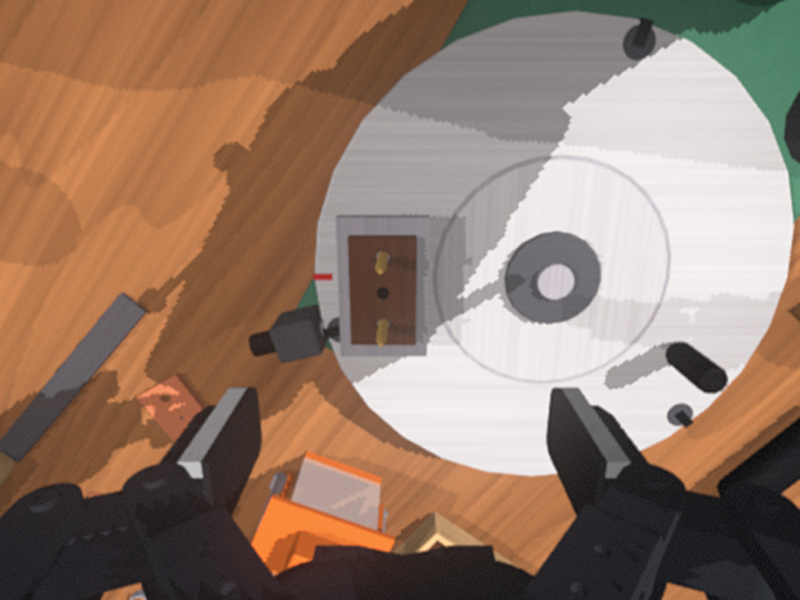

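The nest is seen square to the tool axes. The board spans (348..417, 236..345), with its hole at (382,292) and the pin tips near (379,271) and (382,343). I'll enlarge that area for accuracy.

Run:
```python
from h import *
i=cv2.imread('pics/w2.png'); cv2.imwrite('pics/w2c.png',cv2.resize(i[145:255,230:310],None,fx=5.4,fy=5.4,interpolation=2))
```

```text
(no output)
```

View pics/w2c.png

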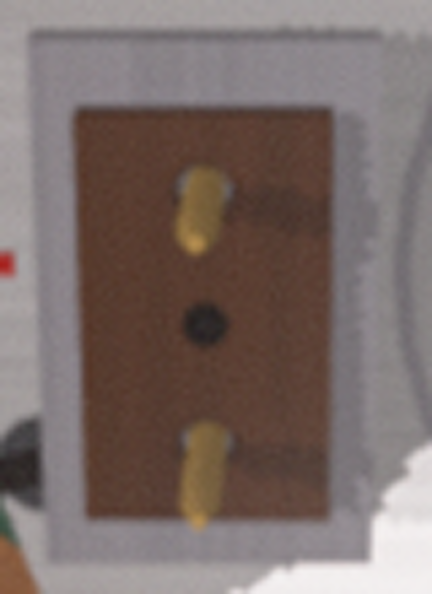

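Run:
```python
from h import *
W=lambda u,v,z:w('w2',230+(u+.5)/5.4-.5,145+(v+.5)/5.4-.5,z)[:2]
N=np.array([W(*p,.074) for p in((30,35),(375,35),(370,560),(48,560))])
B=np.array([W(*p,.080) for p in((75,108),(332,108),(328,518),(88,518))])
T=np.array([W(*p,.108) for p in((196,250),(200,524))])
for q in(N,B):
    print(q.mean(0), np.linalg.norm(q-np.roll(q,1,0),axis=1), [np.degrees(np.arctan2(*(a-b)[::-1])) for a,b in((q[1],q[0]),(q[2],q[3]),(q[3],q[0]),(q[2],q[1]))])
print(T.mean(0),np.linalg.norm(T[0]-T[1]),np.degrees(np.arctan2(*(T[1]-T[0])[::-1])), W(204,325,.080))
go(*((B.mean(0)+T.mean(0))/2),.09,np.radians(37))
```

```text
[0.48881904 0.07781357] [0.08387366 0.05051787 0.08387529 0.05150279] [np.float64(37.76135756293106), np.float64(37.75862413107104), np.float64(-52.622917023764764), np.float64(-51.95010000071502)]
[0.48894186 0.07802879] [0.06436726 0.03725431 0.0643686  0.03727983] [np.float64(37.761005470459196), np.float64(37.75886124199341), np.float64(-52.37665580712015), np.float64(-52.35393267126189)]
[0.48977961 0.07700146] 0.039523798224957794 -52.24831474396347 [0.48919055 0.07724286]
t 6.0 p [0.4949 0.0897 0.2076] x [-0.612  0.791 -0.   ] y [ 0.791  0.612 -0.   ] F [ 0.4 -0.8 -0.2] g 0.994 0.0
go [-0.62 -1.18 11.76] spin 0.012 alt -3.129
```

Emit:
{"op": "apply_moves", "data": {"deltas": [[5.2,-0.6,-1.2,2,0],[5.2,-0.6,-1.2,5,0],[5.2,-0.6,-1.2,8.5,0],[5.2,-0.6,-1.2,11.8,0],[5.2,-0.6,-1.2,11.8,0],[5.2,-0.6,-1.2,12.2,0],[5.2,-0.6,-1.2,12.2,0]]}}

```text
time_s: 6.58
ee_pos: [0.4898, 0.0776, 0.0861]
ee_rot: [0.442, 0.897, 0.0, 0.0]
ft_force: [-0.4, 0.1, -0.2]
grip_width: 0.609
finger_force: 0.0
```

Emit:
{"op": "apply_moves", "data": {"deltas": [[5.2,0,0,0.4,0],[5.2,0,0,0.8,0],[5.2,0,0,0.8,0]]}}

```text
time_s: 6.83
ee_pos: [0.4893, 0.0783, 0.0781]
ee_rot: [0.441, 0.897, 0.001, 0.0]
ft_force: [-0.6, 0.1, -1.3]
grip_width: 0.609
finger_force: 0.0
```

Run:
```python
from h import *
st()
```

```text
t 6.83 p [0.4893 0.0783 0.0781] x [-0.61   0.792 -0.   ] y [0.792 0.61  0.002] F [-0.6  0.1 -1.3] g 0.609 0.0
```

Emit:
{"op": "apply_moves", "data": {"deltas": [[5.2,0,0,0.3,0],[5.2,0,0,0.3,0],[5.2,0,0,0.6,0]]}}

```text
time_s: 7.08
ee_pos: [0.4893, 0.0781, 0.0719]
ee_rot: [0.442, 0.897, 0.0, 0.0]
ft_force: [-0.1, 0.5, 0.8]
grip_width: 0.61
finger_force: 0.0
```

Emit:
{"op": "apply_moves", "data": {"deltas": [[5.2,0,0,0.2,0],[5.2,0,0,0.2,0]]}}

```text
time_s: 7.25
ee_pos: [0.4887, 0.078, 0.0691]
ee_rot: [0.442, 0.897, -0.0, -0.0]
ft_force: [-0.6, 0.7, -1.2]
grip_width: 0.609
finger_force: 0.2
```

Emit:
{"op": "apply_moves", "data": {"deltas": [[5.2,0,0,-0.3,0],[3,0,0,-0.3,0],[3,0,0,-0.3,0],[3,0,0,-0.3,0],[3,0,0,-0.3,0],[3,0,0,-0.3,0]], "newtons": 40}}

```text
time_s: 7.75
ee_pos: [0.4893, 0.0779, 0.0731]
ee_rot: [0.442, 0.897, 0.0, 0.0]
ft_force: [-1.2, -0.5, 5.6]
grip_width: 0.43
finger_force: 41.9
```

Emit:
{"op": "apply_moves", "data": {"deltas": [[3,0,0,-0.4,0],[3,0,0,-0.8,0],[3,0,0,-1.2,0]]}}

```text
time_s: 8.0
ee_pos: [0.4888, 0.078, 0.0848]
ee_rot: [0.442, 0.897, -0.0, -0.0]
ft_force: [0.0, 0.7, -0.4]
grip_width: 0.433
finger_force: 40.2
```

Emit:
{"op": "apply_moves", "data": {"deltas": [[3,0,0,-4,0],[3,0,0,-8,0],[3,0,0,-11,0],[3,0,0,-11,0]]}}

```text
time_s: 8.33
ee_pos: [0.4926, 0.0784, 0.2004]
ee_rot: [0.442, 0.897, 0.004, 0.004]
ft_force: [0.7, -0.1, -0.8]
grip_width: 0.428
finger_force: 44.9
```

Run:
```python
from h import *
go(.702,-.145,.19,0.02)
```

```text
t 8.33 p [0.4926 0.0784 0.2004] x [-0.609  0.793 -0.003] y [0.793 0.609 0.01 ] F [ 0.7 -0.1 -0.8] g 0.428 44.9
go [-30.47   2.98   1.16] spin 0.635 alt -2.506
```

Emit:
{"op": "apply_moves", "data": {"deltas": [[3,-30.5,3,1,0.12],[3,-30.5,3,1,0.24],[3,-30.5,3,1,0.36],[3,-30.5,3,1,0.48],[3,-30.5,3,1,0.6],[3,-30.5,3,1,0.63],[3,-30.5,3,1,0.63],[3,-30.5,3,1,0.63],[3,-30.5,3,1,0.63],[3,-30.5,3,1,0.63],[3,-30.5,3,1,0.63]]}}

```text
time_s: 9.25
ee_pos: [0.698, -0.1443, 0.184]
ee_rot: [0.698, 0.716, 0.0, -0.001]
ft_force: [0.1, 0.5, 0.4]
grip_width: 0.422
finger_force: 44.9
```

Run:
```python
from h import *
go(.702,-.145,.025,0.02)
i=snap('wrist','w3')
cv2.imwrite('pics/w3b.png',cv2.resize(i[:,:,::-1],(800,600),interpolation=2))
```

```text
t 9.25 p [ 0.698  -0.1443  0.184 ] x [-0.027  1.     0.001] y [ 1.     0.027 -0.001] F [0.1 0.5 0.4] g 0.422 44.9
go [-0.1   0.42 15.9 ] spin 0.007 alt -3.135
```

View pics/w3b.png

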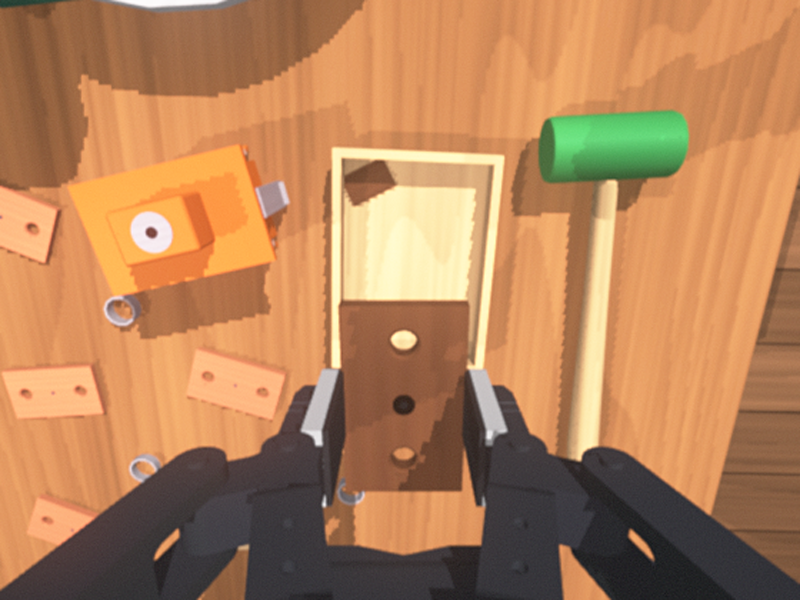

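The spent board is held square over the tray. Next: lower, release and retreat.

Emit:
{"op": "apply_moves", "data": {"deltas": [[3,0,0.4,4,0],[3,0,0.4,8,0],[3,0,0.4,12,0],[3,0,0.4,16,0],[3,0,0.4,16.2,0],[3,0,0.4,16.2,0],[5.2,0,0.4,16.2,0],[5.2,0,0.4,16.2,0],[5.2,0,0.4,14,0],[5.2,0,0.4,10,0],[5.2,0,0.4,6,0],[5.2,0,0.4,2,0]]}}

```text
time_s: 10.3
ee_pos: [0.7033, -0.1457, 0.1694]
ee_rot: [0.698, 0.716, 0.001, 0.002]
ft_force: [1.1, -0.0, 0.0]
grip_width: 0.612
finger_force: 0.0
```

Run:
```python
from h import *
# angles of parts from top0 crop hole pairs (crop scale 2.42, off 110,110)
H=dict(b1=((598,202),(588,240)),b2=((485,346),(470,382)),b3=((603,334),(607,374)),b4=((738,343),(722,380)),board=((719,198),(723,239)))
for k,(a,b) in H.items():
    A,B=[w('top0',110+p[0]/2.42,110+p[1]/2.42,.005)[:2] for p in(a,b)]
    d=A-B; print(k,np.round((A+B)/2,4),np.linalg.norm(d),'long axis deg',np.degrees(np.arctan2(d[1],d[0])))
go(.582,-.30,.28,None)
```

```text
b1 [ 0.5799 -0.2392] 0.039779438871786 long axis deg -15.794771430304067
b2 [ 0.4378 -0.1221] 0.03849574206096881 long axis deg -23.28198197067679
b3 [ 0.4475 -0.2481] 0.03940639372981396 long axis deg 4.410067896312374
b4 [ 0.44   -0.3707] 0.039942665260394375 long axis deg -25.109271651660425
board [ 0.5819 -0.3668] 0.041348799896763676 long axis deg 3.5342640850271843
t 10.3 p [ 0.7033 -0.1457  0.1694] x [-0.026  1.    -0.001] y [1.    0.026 0.004] F [ 1.1 -0.   0. ] g 0.612 0.0
go [-15.12 -12.48 -11.1 ] spin 0 alt 0.0
```

```bash
cat >> h.py <<'E'
from scipy.optimize import minimize
def fit(f,x,y,z,deg,L=.064,Wd=.038,span=.012,out=None):
    """refine a part's centre and long-axis angle: best inside/outside colour contrast in the rectified plane z, with dark holes"""
    im=cv2.GaussianBlur(cv2.imread('pics/'+f+'.png'),(3,3),0).astype(np.float32)
    im=cv2.cvtColor(im/255,cv2.COLOR_BGR2LAB)
    a=np.load('pics/'+f+'.npy'); K=a[:9].reshape(3,3); Q=R.from_quat(a[12:16])
    def samp(P):
        c=Q.inv().apply(np.c_[P,np.full(len(P),z)]-a[9:12])@K.T; c=c[:,:2]/c[:,2:]
        return cv2.remap(im,c[:,0].astype(np.float32)[None],c[:,1].astype(np.float32)[None],1)[0]
    g=np.arange(-.5,.501,1/30)
    def rect(l,w_): return np.r_[np.c_[g*l,0*g+w_/2],np.c_[g*l,0*g-w_/2],np.c_[0*g+l/2,g*w_],np.c_[0*g-l/2,g*w_]]
    inn=rect(L-.004,Wd-.004); outt=rect(L+.004,Wd+.004)
    t=np.arange(0,6.28,.5); hole=np.r_[[[sx*.02+q*np.cos(k),q*np.sin(k)] for sx in(1,-1) for k in t for q in(.001,.0025)]]
    ring=np.r_[[[sx*.02+.0065*np.cos(k),.0065*np.sin(k)] for sx in(1,-1) for k in t]]
    def cost(p):
        c,s=np.cos(p[2]),np.sin(p[2]); M=np.array([[c,s],[-s,c]]); o=p[:2]
        I=samp(inn@M+o);O=samp(outt@M+o)
        e=np.linalg.norm(I-O,axis=1); e=np.minimum(e,25).mean()
        return -e-.7*(samp(ring@M+o)[:,0].mean()-samp(hole@M+o)[:,0].mean())
    best=min(((cost((x+i,y+j,np.radians(deg+k))),i,j,k) for i in np.arange(-span,span+.001,.002) for j in np.arange(-span,span+.001,.002) for k in range(-8,9,4)))
    p=np.array([x+best[1],y+best[2],np.radians(deg+best[3])])
    m=minimize(cost,p,method='Nelder-Mead',options=dict(initial_simplex=p+np.array([[0,0,0],[.002,0,0],[0,.002,0],[0,0,.05]]),xatol=1e-5))
    print(f,'fit',np.round(m.x[:2],4),'deg',round(np.degrees(m.x[2]),2),'cost',round(m.fun,1)); return m.x
E
python3 - <<'E'
from h import *
for n,x,y,d in(('b1',.58,-.239,-15.8),('b2',.438,-.122,-23.3),('b3',.4475,-.248,4.4),('b4',.44,-.3707,-25.1),('board',.582,-.367,3.5)):
    print(n); fit('top0',x,y,.005,d)
fit('w2',.487,.08,.08,-52)
go(.575,-.35,.20,np.radians(93.5))
E
```

```text
b1
top0 fit [ 0.5811 -0.2383] deg -16.65 cost -12.2
b2
top0 fit [ 0.4387 -0.1213] deg -22.18 cost -16.3
b3
top0 fit [ 0.4486 -0.248 ] deg 4.99 cost -15.1
b4
top0 fit [ 0.4414 -0.3703] deg -24.38 cost -14.0
board
top0 fit [ 0.5832 -0.3662] deg 2.91 cost -30.9
w2 fit [0.4761 0.0673] deg -51.63 cost -22.7
t 10.3 p [ 0.7033 -0.1457  0.1694] x [-0.026  1.    -0.001] y [1.    0.026 0.004] F [ 1.1 -0.   0. ] g 0.612 0.0
go [-20.09 -13.34  -3.1 ] spin 1.535 alt -1.606
```

Emit:
{"op": "apply_moves", "data": {"deltas": [[5.2,-20,-13.3,-4,-0.12],[5.2,-20,-13.3,-4,-0.24],[5.2,-20,-13.3,-4,-0.36],[5.2,-20,-13.3,-4,-0.48],[5.2,-20,-13.3,-4,-0.6],[5.2,-20,-13.3,-4,-0.72],[5.2,-20,-13.3,-4,-0.84],[5.2,-20,-13.3,-4,-0.96],[5.2,-20,-13.3,-4,-1.08],[5.2,-20,-13.3,-4,-1.2],[5.2,-20,-13.3,-4,-1.32],[5.2,-20,-13.3,-4,-1.44]]}}

```text
time_s: 11.3
ee_pos: [0.5754, -0.3498, 0.2082]
ee_rot: [0.05, 0.999, -0.001, 0.002]
ft_force: [0.2, 0.1, -0.1]
grip_width: 0.606
finger_force: 0.0
```

Emit:
{"op": "apply_moves", "data": {"deltas": [[5.2,0,0,0,-0.1],[5.2,0,0,0,-0.16],[5.2,0,0,0,-0.16]]}}

```text
time_s: 11.55
ee_pos: [0.5754, -0.3498, 0.208]
ee_rot: [-0.028, 1.0, -0.001, 0.002]
ft_force: [0.6, 0.2, -0.2]
grip_width: 0.608
finger_force: 0.0
```

Run:
```python
from h import *
print(sensors.state()['joint_pos'])
i=snap('wrist','w4')
snap('top','t4')
p=fit('w4',.583,-.3665,.006,3)
fit('t4',.583,-.366,.006,3)
for n,x,y,d in(('b1',.58,-.239,-15.8),('b3',.4475,-.248,4.4),('b4',.44,-.3707,-25.1)):
    fit('w4',x,y,.005,d)
go(p[0],p[1],.012,p[2]+np.pi/2)
```

```text
[ 0.24928124  0.53740328  0.35355227  1.58540443 -0.20627919  1.05045455
  2.28546813]
w4 fit [ 0.5811 -0.3657] deg 2.53 cost -51.1
t4 fit [ 0.5831 -0.3655] deg 4.42 cost -30.8
w4 fit [ 0.5792 -0.2387] deg -16.77 cost -34.9
w4 fit [ 0.4467 -0.2479] deg 4.4 cost -41.8
w4 fit [ 0.4379 -0.3705] deg -22.94 cost -23.9
t 11.65 p [ 0.5752 -0.3495  0.207 ] x [-0.999 -0.053 -0.003] y [-0.052  0.999 -0.002] F [ 0.2 -0.5 -0.3] g 0.607 0.0
go [-0.44 -1.61 19.5 ] spin 0.008 alt -3.133
```

Emit:
{"op": "apply_moves", "data": {"deltas": [[5.2,-0.4,-1.6,4,0],[5.2,-0.4,-1.6,8,0],[5.2,-0.4,-1.6,12,0],[5.2,-0.4,-1.6,16,0],[5.2,-0.4,-1.6,19,0],[5.2,-0.4,-1.6,20.5,0],[5.2,-0.4,-1.6,20.5,0],[3,-0.4,-1.6,20.5,0],[3,-0.4,-1.6,20.5,0],[3,-0.4,-1.6,20.5,0],[3,-0.4,-1.6,20.5,0]], "newtons": 45}}

```text
time_s: 12.57
ee_pos: [0.5808, -0.3652, 0.0011]
ee_rot: [-0.027, 1.0, -0.001, 0.001]
ft_force: [-0.2, 0.7, 5.1]
grip_width: 0.424
finger_force: 45.5
```

Emit:
{"op": "apply_moves", "data": {"deltas": [[3,0,0,-1,0],[3,0,0,-4,0],[3,0,0,-8,0],[3,0,0,-12,0],[3,0,0,-16,0],[3,0,0,-18,0],[3,0,0,-18,0]]}}

```text
time_s: 13.15
ee_pos: [0.5824, -0.3664, 0.1869]
ee_rot: [-0.027, 1.0, -0.003, 0.005]
ft_force: [0.1, -0.9, -0.2]
grip_width: 0.425
finger_force: 45.1
```

Run:
```python
from h import *
s,r=st()
snap('wrist','w5')
P=s['ee_pos']+np.array([0,0,.004])
fit('w5',P[0],P[1],P[2],np.degrees(np.arctan2(r[1,1],r[0,1]))-90,span=.006)
go(.489,.0777,.18,np.radians(37.7))
```

```text
t 13.15 p [ 0.5824 -0.3664  0.1869] x [-0.998 -0.055 -0.01 ] y [-0.055  0.998 -0.006] F [ 0.1 -0.9 -0.2] g 0.425 45.1
w5 fit [ 0.5847 -0.3666] deg 3.27 cost -34.1
t 13.2 p [ 0.5811 -0.3653  0.1835] x [-0.998 -0.055 -0.006] y [-0.055  0.998 -0.003] F [-0.8 -0.3 -0.9] g 0.424 45.1
go [ 6.77 44.74  0.18] spin 0.968 alt -2.174
```

Emit:
{"op": "apply_moves", "data": {"deltas": [[3,6.8,44.7,0,0.12],[3,6.8,44.7,0,0.24],[3,6.8,44.7,0,0.36],[3,6.8,44.7,0,0.48],[3,6.8,44.7,0,0.6],[3,6.8,44.7,0,0.72],[3,6.8,44.7,0,0.84],[3,6.8,44.7,0,0.96],[3,6.8,44.7,0,0.97],[3,6.8,44.7,0,0.97],[3,6.8,44.7,0,0.97],[3,6.8,44.7,0,0.97]]}}

```text
time_s: 14.2
ee_pos: [0.4839, 0.0866, 0.1779]
ee_rot: [0.436, 0.9, 0.0, -0.003]
ft_force: [0.1, -0.1, -0.5]
grip_width: 0.425
finger_force: 45.1
```

Run:
```python
from h import *
snap('wrist','w6');s,r=st()
P=s['ee_pos']+np.array([0,0,.005])
q=fit('w6',P[0],P[1],P[2],np.degrees(np.arctan2(r[1,1],r[0,1]))-90,span=.006)
print('held offset tool xy mm',r.T[:2,:2]@(q[:2]-P[:2])*1000)
go(.489,.0777,.12,np.radians(37.7))
```

```text
t 14.25 p [0.4849 0.0833 0.1781] x [-0.617  0.787  0.003] y [ 0.787  0.617 -0.002] F [-0.5 -0.2  0.4] g 0.429 45.1
w6 fit [0.4846 0.0845] deg -52.93 cost -28.7
held offset tool xy mm [1.10398826 0.58322748]
t 14.25 p [0.4849 0.0833 0.1781] x [-0.617  0.787  0.003] y [ 0.787  0.617 -0.002] F [-0.5 -0.2  0.4] g 0.429 45.1
go [-0.71 -0.    5.81] spin 0.007 alt -3.134
```

Emit:
{"op": "apply_moves", "data": {"deltas": [[3,-0.7,0,3,0.01],[3,-0.7,0,6,0.01],[3,-0.7,0,6.3,0.01],[3,-0.7,0,6.3,0.01],[3,-0.7,0,6.3,0.01]]}}

```text
time_s: 14.67
ee_pos: [0.4916, 0.0716, 0.1168]
ee_rot: [0.447, 0.895, -0.0, -0.0]
ft_force: [-0.1, 0.2, 1.3]
grip_width: 0.423
finger_force: 45.2
```

Run:
```python
from h import *
go(.489,.0777,.12,np.radians(37.7))
```

```text
t 14.67 p [0.4916 0.0716 0.1168] x [-0.601  0.799 -0.   ] y [ 0.799  0.601 -0.001] F [-0.1  0.2  1.3] g 0.423 45.2
go [ 0.64  0.15 -0.32] spin -0.014 alt 3.128
```

Emit:
{"op": "apply_moves", "data": {"deltas": [[3,0.6,0.15,0,-0.014],[3,0.64,0.15,0,-0.014],[3,0.64,0.15,0,-0.014],[3,0.64,0.15,0,-0.014]]}}

```text
time_s: 15.0
ee_pos: [0.4893, 0.079, 0.1173]
ee_rot: [0.44, 0.898, 0.001, 0.001]
ft_force: [-0.7, -0.3, 0.5]
grip_width: 0.419
finger_force: 45.2
```

Emit:
{"op": "apply_moves", "data": {"deltas": [[3,0,0,0.4,0],[3,0,0,0.8,0],[3,0,0,1.2,0],[3,0,0,1.2,0]]}}

```text
time_s: 15.33
ee_pos: [0.4882, 0.0784, 0.1035]
ee_rot: [0.44, 0.898, -0.001, -0.001]
ft_force: [-0.1, 0.1, 0.5]
grip_width: 0.423
finger_force: 45.2
```

Run:
```python
from h import *
go(.489,.0777,.0765,np.radians(37.7))
```

```text
t 15.33 p [0.4882 0.0784 0.1035] x [-0.613  0.79   0.001] y [ 0.79   0.613 -0.002] F [-0.1  0.1  0.5] g 0.423 45.2
go [-0.11  0.03  2.7 ] spin 0.002 alt -3.14
```

Emit:
{"op": "apply_moves", "data": {"deltas": [[3,0,0,0.6,0],[3,0,0,1.2,0],[3,0,0,1.8,0],[3,0,0,2.4,0],[3,0,0,2.7,0],[3,0,0,2.7,0]]}}

```text
time_s: 15.83
ee_pos: [0.4883, 0.0784, 0.0765]
ee_rot: [0.44, 0.898, -0.001, -0.001]
ft_force: [-0.4, 0.4, -0.6]
grip_width: 0.419
finger_force: 45.2
```

Emit:
{"op": "apply_moves", "data": {"deltas": [[5.2,0,0,0,0],[5.2,0,0,0,0],[5.2,0,0,0,0],[5.2,0,0,-4,0],[5.2,0,0,-8,0],[5.2,0,0,-12,0],[5.2,0,0,-13,0],[5.2,0,0,-13,0],[5.2,0,0,-13,0]]}}

```text
time_s: 16.58
ee_pos: [0.4889, 0.0789, 0.2079]
ee_rot: [0.44, 0.898, 0.001, 0.0]
ft_force: [-0.0, -0.5, 0.3]
grip_width: 0.609
finger_force: 0.0
```

Run:
```python
from h import *
i=snap('wrist','w7')
s,r=st()
c=px('w7',(.489,.0777,.08)).astype(int); print(c)
cv2.imwrite('pics/w7c.png',cv2.resize(i[c[1]-55:c[1]+55,c[0]-60:c[0]+60,::-1],None,fx=5,fy=5,interpolation=2))
go(.573,-.22,.205,np.radians(73.5))
```

```text
t 16.63 p [0.4881 0.0787 0.2068] x [-0.613  0.79   0.001] y [ 0.79   0.613 -0.001] F [ 1.   0.2 -0.4] g 0.61 0.0
[281 198]
t 16.63 p [0.4881 0.0787 0.2068] x [-0.613  0.79   0.001] y [ 0.79   0.613 -0.001] F [ 1.   0.2 -0.4] g 0.61 0.0
go [-28.8  -11.62   0.17] spin -0.623 alt 2.519
```

View pics/w7c.png

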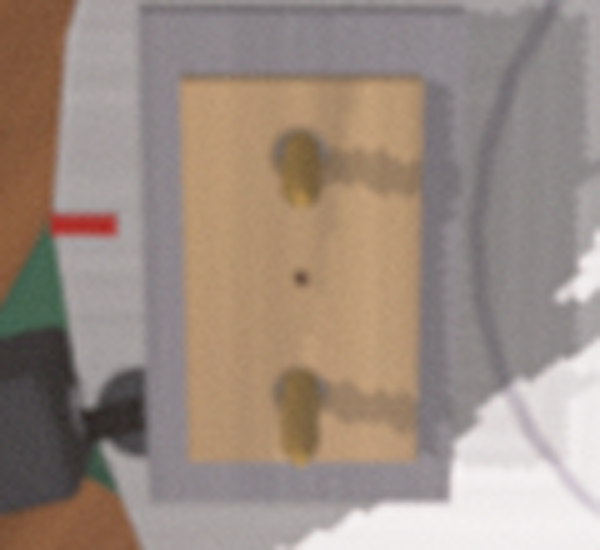

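The board is threaded over both pins and lies flat on the nest. Next, blank 1.

Emit:
{"op": "apply_moves", "data": {"deltas": [[5.2,-28.8,-11.6,0,-0.12],[5.2,-28.8,-11.6,0,-0.24],[5.2,-28.8,-11.6,0,-0.36],[5.2,-28.8,-11.6,0,-0.48],[5.2,-28.8,-11.6,0,-0.6],[5.2,-28.8,-11.6,0,-0.62],[5.2,-28.8,-11.6,0,-0.62],[5.2,-28.8,-11.6,0,-0.62],[5.2,-28.8,-11.6,0,-0.62],[5.2,-28.8,-11.6,0,-0.62],[5.2,-28.8,-11.6,0,-0.62]]}}

```text
time_s: 17.55
ee_pos: [0.5726, -0.2195, 0.2052]
ee_rot: [0.145, 0.989, 0.0, -0.002]
ft_force: [-0.3, 0.9, -0.3]
grip_width: 0.613
finger_force: 0.0
```

Run:
```python
from h import *
snap('wrist','w8')
p=fit('w8',.5792,-.2387,.005,-16.8)
go(p[0],p[1],.0015,p[2]+np.pi/2)
```

```text
w8 fit [ 0.5796 -0.2384] deg -16.71 cost -29.8
t 17.6 p [ 0.573  -0.2184  0.2056] x [-0.958  0.286  0.003] y [0.286 0.958 0.001] F [ 0.4  1.  -0.9] g 0.609 0.0
go [-1.28 -1.74 20.41] spin 0.002 alt -3.14
```

Emit:
{"op": "apply_moves", "data": {"deltas": [[5.2,-1.3,-1.7,4,0],[5.2,-1.3,-1.7,8,0],[5.2,-1.3,-1.7,12,0],[5.2,-1.3,-1.7,16,0],[5.2,-1.3,-1.7,19,0],[5.2,-1.3,-1.7,20.3,0],[5.2,-1.3,-1.7,20.3,0],[3,-1.3,-1.7,20.3,0],[3,-1.3,-1.7,20.3,0],[3,-1.3,-1.7,20.3,0],[3,-1.3,-1.7,20.3,0]], "newtons": 60}}

```text
time_s: 18.52
ee_pos: [0.5827, -0.2404, 0.0066]
ee_rot: [0.145, 0.989, -0.0, 0.002]
ft_force: [-0.5, -0.3, -0.6]
grip_width: 0.346
finger_force: 0.0
```

Emit:
{"op": "apply_moves", "data": {"deltas": [[3,0,0,-1,0],[3,0,0,-4,0],[3,0,0,-8,0],[3,0,0,-12,0],[3,0,0,-16,0],[3,0,0,-18,0],[3,0,0,-18,0]]}}

```text
time_s: 19.1
ee_pos: [0.5844, -0.2419, 0.192]
ee_rot: [0.145, 0.989, -0.001, 0.006]
ft_force: [0.9, -1.2, -0.1]
grip_width: 0.352
finger_force: 0.0
```

Emit:
{"op": "apply_moves", "data": {"deltas": [[3,17.8,27.7,0,0.12],[3,17.8,27.7,0,0.24],[3,17.8,27.7,0,0.36],[3,17.8,27.7,0,0.48],[3,17.8,27.7,0,0.6],[3,17.8,27.7,0,0.62],[3,17.8,27.7,0,0.62],[3,17.8,27.7,0,0.62],[3,17.8,27.7,0,0.62],[3,17.8,27.7,0,0.62],[3,17.8,27.7,0,0.62],[3,17.8,27.7,0,0.62]]}}

```text
time_s: 20.1
ee_pos: [0.4905, 0.0748, 0.1847]
ee_rot: [0.441, 0.898, -0.0, 0.0]
ft_force: [0.3, 0.0, -0.4]
grip_width: 0.35
finger_force: 0.0
```

Run:
```python
from h import *
snap('wrist','w9');s,r=st()
P=s['ee_pos']+np.array([0,0,.004])
q=fit('w9',P[0],P[1],P[2],np.degrees(np.arctan2(r[1,1],r[0,1]))-90,span=.006)
print('held offset tool xy mm',r.T[:2,:2]@(q[:2]-P[:2])*1000)
go(.4885,.078,.1165,np.radians(37.7))
```

```text
t 20.15 p [0.4906 0.0746 0.1846] x [-0.611  0.792 -0.   ] y [0.792 0.611 0.   ] F [-0.5  0.3 -0.9] g 0.351 0.0
w9 fit [0.489  0.0784] deg -49.78 cost -23.6
held offset tool xy mm [3.99799463 1.12281989]
t 20.15 p [0.4906 0.0746 0.1846] x [-0.611  0.792 -0.   ] y [0.792 0.611 0.   ] F [-0.5  0.3 -0.9] g 0.351 0.0
go [0.4  0.04 6.81] spin -0.001 alt 3.14
```

Emit:
{"op": "apply_moves", "data": {"deltas": [[5.2,-31.3,-9.9,0,-0.12],[5.2,-31.3,-9.9,0,-0.24],[5.2,-31.3,-9.9,0,-0.36],[5.2,-31.3,-9.9,0,-0.48],[5.2,-31.3,-9.9,0,-0.6],[5.2,-31.3,-9.9,0,-0.62],[5.2,-31.3,-9.9,0,-0.62],[5.2,-31.3,-9.9,0,-0.62],[5.2,-31.3,-9.9,0,-0.62],[5.2,-31.3,-9.9,0,-0.62],[5.2,-31.3,-9.9,0,-0.62]]}}

```text
time_s: 21.07
ee_pos: [0.6028, -0.234, 0.1838]
ee_rot: [0.147, 0.989, -0.0, -0.001]
ft_force: [-0.6, -0.5, -0.6]
grip_width: 0.609
finger_force: 0.0
```

Emit:
{"op": "apply_moves", "data": {"deltas": [[5.2,0,0,4,0],[5.2,0,0,8,0],[5.2,0,0,12,0],[5.2,0,0,14,0],[5.2,0,0,14,0],[5.2,0,0,14,0]]}}

```text
time_s: 21.57
ee_pos: [0.6033, -0.2302, 0.0438]
ee_rot: [0.144, 0.99, 0.0, -0.001]
ft_force: [-0.6, -0.9, 1.3]
grip_width: 0.612
finger_force: 0.0
```

Run:
```python
from h import *
snap('wrist','w10')
p=fit('w10',.5796,-.2387,.005,-16.8)
go(p[0],p[1],.0015,p[2]+np.pi/2)
```

```text
w10 fit [ 0.5805 -0.24  ] deg -18.35 cost -29.8
t 21.62 p [ 0.6046 -0.2311  0.0456] x [-0.958  0.286 -0.001] y [0.286 0.958 0.   ] F [ 0.4 -0.4  1. ] g 0.608 0.0
go [ 2.06 -1.55  4.4 ] spin 0.03 alt -3.111
```

Emit:
{"op": "apply_moves", "data": {"deltas": [[5.2,2.1,-1.4,0,0.02],[5.2,2.1,-1.4,2,0.02],[5.2,2.1,-1.4,3.5,0.02],[5.2,2.1,-1.4,4.1,0.02],[5.2,2.1,-1.4,4.35,0.02],[5.2,2.1,-1.4,4.35,0.02]]}}

```text
time_s: 22.12
ee_pos: [0.5805, -0.2385, 0.001]
ee_rot: [0.154, 0.988, 0.0, 0.0]
ft_force: [0.1, -0.4, 0.6]
grip_width: 0.612
finger_force: 0.0
```

Emit:
{"op": "apply_moves", "data": {"deltas": [[3,0,0,0,0],[3,0,0,0,0],[3,0,0,0,0],[3,0,0,0,0],[3,0,0,0,0]]}}

```text
time_s: 22.53
ee_pos: [0.5808, -0.2391, 0.0022]
ee_rot: [0.155, 0.988, 0.0, 0.001]
ft_force: [-1.2, 1.3, 5.4]
grip_width: 0.406
finger_force: 59.4
```

Emit:
{"op": "apply_moves", "data": {"deltas": [[3,0,0,-1,0],[3,0,0,-4,0],[3,0,0,-8,0],[3,0,0,-12,0],[3,0,0,-16,0],[3,0,0,-17,0],[3,0,0,-17,0]]}}

```text
time_s: 23.12
ee_pos: [0.582, -0.2402, 0.1756]
ee_rot: [0.155, 0.988, -0.0, 0.004]
ft_force: [-0.3, -0.1, -1.4]
grip_width: 0.401
finger_force: 60.0
```

Emit:
{"op": "apply_moves", "data": {"deltas": [[3,18.4,27.4,0,0.12],[3,18.4,27.4,0,0.24],[3,18.4,27.4,0,0.36],[3,18.4,27.4,0,0.48],[3,18.4,27.4,0,0.6],[3,18.4,27.4,0,0.6],[3,18.4,27.4,0,0.6],[3,18.4,27.4,0,0.6],[3,18.4,27.4,0,0.6],[3,18.4,27.4,0,0.6],[3,18.4,27.4,0,0.6],[3,18.4,27.4,0,0.6]]}}

```text
time_s: 24.12
ee_pos: [0.4883, 0.0765, 0.1704]
ee_rot: [0.441, 0.898, -0.001, -0.0]
ft_force: [0.1, -1.0, -0.7]
grip_width: 0.402
finger_force: 60.0
```

Emit:
{"op": "apply_moves", "data": {"deltas": [[3,0,0,2.5,0],[3,0,0,2.5,0],[3,0,0,2.5,0]]}}

```text
time_s: 24.37
ee_pos: [0.4876, 0.0762, 0.1451]
ee_rot: [0.441, 0.897, -0.001, -0.001]
ft_force: [0.8, -0.5, -0.3]
grip_width: 0.401
finger_force: 60.2
```

```bash
cat >> h.py <<'E'
def held(f,tgt=(.4885,.078),dz=.004):
    snap('wrist',f);s,r=st(); P=s['ee_pos']+np.array([0,0,dz])
    q=fit(f,P[0],P[1],P[2],np.degrees(np.arctan2(r[1,1],r[0,1]))-90,span=.006)
    o=r.T[:2,:2]@(q[:2]-P[:2])*1000; print('held offset tool xy mm',np.round(o,1))
    go(tgt[0],tgt[1],.1165,np.radians(37.7))
E
python3 - <<'E'
from h import *
held('w11')
E
```

```text
t 24.42 p [0.4884 0.0766 0.1459] x [-0.611  0.792 -0.   ] y [ 0.792  0.611 -0.001] F [ 0.2  0.2 -0.4] g 0.401 60.2
w11 fit [0.4849 0.0747] deg -50.41 cost -20.8
held offset tool xy mm [ 0.7 -4. ]
t 24.42 p [0.4884 0.0766 0.1459] x [-0.611  0.792 -0.   ] y [ 0.792  0.611 -0.001] F [ 0.2  0.2 -0.4] g 0.401 60.2
go [0.11 0.1  2.94] spin -0.001 alt 3.141
```

Run:
```python
from h import *
i=cv2.imread('pics/w11.png'); c=px('w11',sensors.state()['ee_pos']); print(c)
cv2.imwrite('pics/w11c.png',cv2.resize(i[190:380,180:390],None,fx=3,fy=3,interpolation=2))
```

```text
[284.0702311  275.62409225]
```

View pics/w11c.png

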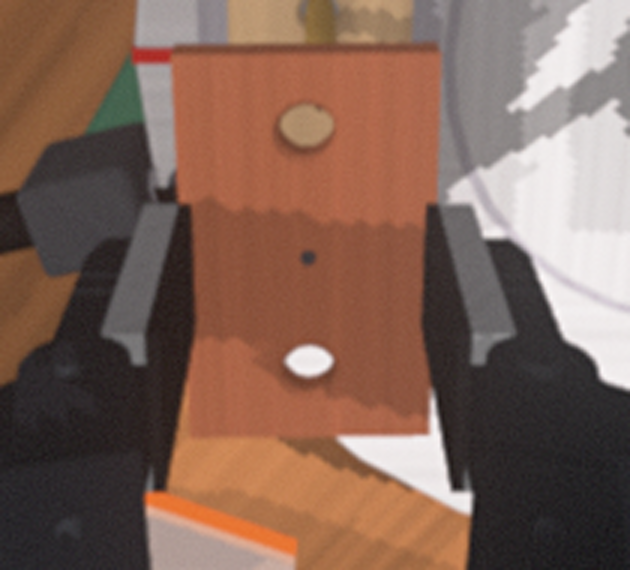

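The blank is held square, with its holes at (305,125) and (309,361) and its centre dot at (308,257) in the crop. I'll check it for tilt against a flat prediction.

Run:
```python
from h import *
s,r=st()
for k in(.02,0,-.02):
    print([ (px('w11',s['ee_pos']+r[:,0]*k+[0,0,z])-[180,190])*3 for z in(0,.004,.008)])
```

```text
t 24.42 p [0.4884 0.0766 0.1459] x [-0.611  0.792 -0.   ] y [ 0.792  0.611 -0.001] F [ 0.2  0.2 -0.4] g 0.401 60.2
[array([312.44480372, 134.65802871]), array([312.4961123 , 145.32123405]), array([312.55010475, 156.54221813])]
[array([312.21069329, 256.87227675]), array([312.2542654 , 270.11273661]), array([312.30002553, 284.01808017])]
[array([311.99376445, 370.11710573]), array([312.03058628, 385.52977732]), array([312.06918604, 401.68664024])]
```

```bash
cat >> h.py <<'E'
def pnp(f,pts,sc,off):
    """held part from its 4 corners (+x left, +x right, -x right, -x left as seen): pose of its top face in the tool frame"""
    a=np.load('pics/'+f+'.npy'); K=a[:9].reshape(3,3); Q=R.from_quat(a[12:16])
    I=(np.array(pts,float)+.5)/sc-.5+np.array(off)
    O=np.array([[.032,-.019,0],[.032,.019,0],[-.032,.019,0],[-.032,-.019,0]])
    ok,rv,tv=cv2.solvePnP(O,I,K,None,flags=cv2.SOLVEPNP_IPPE)
    s,r=st(); Rm=r.T@(Q*R.from_rotvec(rv.ravel())).as_matrix(); t=r.T@(Q.apply(tv.ravel())+a[9:12]-s['ee_pos'])
    print('tool-frame mm',np.round(t*1000,1),'axes',np.round(Rm,3).tolist())
E
python3 - <<'E'
from h import *
pnp('w11',[(173,46),(439,46),(429,434),(189,436)],3,(180,190))
E
```

```text
t 24.42 p [0.4884 0.0766 0.1459] x [-0.611  0.792 -0.   ] y [ 0.792  0.611 -0.001] F [ 0.2  0.2 -0.4] g 0.401 60.2
tool-frame mm [ 1.7 -0.9 -0.9] axes [[0.999, 0.007, -0.038], [-0.007, 1.0, 0.002], [0.038, -0.002, 0.999]]
```

Emit:
{"op": "apply_moves", "data": {"deltas": [[3,0.03,0.1,1.5,0],[3,0.03,0.1,2.9,0],[3,0.03,0.1,2.9,0],[3,0.03,0.1,2.9,0]]}}

```text
time_s: 24.75
ee_pos: [0.4892, 0.0783, 0.1174]
ee_rot: [0.44, 0.898, -0.0, -0.0]
ft_force: [1.4, 0.5, -0.9]
grip_width: 0.401
finger_force: 60.2
```

Emit:
{"op": "apply_moves", "data": {"deltas": [[3,0,0,0.4,0],[3,0,0,0.8,0],[3,0,0,1.2,0],[3,0,0,1.2,0]]}}

```text
time_s: 25.08
ee_pos: [0.4889, 0.0789, 0.1047]
ee_rot: [0.44, 0.898, -0.0, -0.0]
ft_force: [-0.2, 0.5, -1.5]
grip_width: 0.404
finger_force: 60.2
```

Emit:
{"op": "apply_moves", "data": {"deltas": [[3,0,0,0.6,0],[3,0,0,1.2,0],[3,0,0,1.8,0],[3,0,0,2.2,0],[3,0,0,2.2,0]]}}

```text
time_s: 25.5
ee_pos: [0.4888, 0.0788, 0.0823]
ee_rot: [0.44, 0.898, -0.0, -0.0]
ft_force: [0.2, -0.7, -1.4]
grip_width: 0.402
finger_force: 60.7
```

Emit:
{"op": "apply_moves", "data": {"deltas": [[5.2,0,0,0,0],[5.2,0,0,0,0],[5.2,0,0,0,0],[5.2,0,0,-4,0],[5.2,0,0,-8,0],[5.2,0,0,-12,0],[5.2,0,0,-12,0],[5.2,0,0,-12,0]]}}

```text
time_s: 26.17
ee_pos: [0.4906, 0.0798, 0.2052]
ee_rot: [0.44, 0.898, 0.002, 0.002]
ft_force: [-0.5, 0.4, 0.0]
grip_width: 0.613
finger_force: 0.0
```

Run:
```python
from h import *
i=snap('wrist','w12'); snap('top','t12')
p=fit('w12',.489,.0777,.085,-52.3,span=.006)
for n,x,y,d in(('b2',.438,-.122,-23.3),('b3',.4475,-.248,4.4),('b4',.44,-.3707,-25.1)): fit('t12',x,y,.005,d)
go(.4375,-.105,.205,np.radians(67))
print(sensors.state()['joint_pos'])
```

```text
w12 fit [0.488  0.0801] deg -52.72 cost -29.6
t12 fit [ 0.438  -0.1215] deg -21.32 cost -16.3
t12 fit [ 0.4486 -0.2481] deg 4.8 cost -15.2
t12 fit [ 0.4413 -0.3703] deg -24.07 cost -13.8
t 26.27 p [0.4884 0.0793 0.2025] x [-0.614  0.79   0.001] y [ 0.79   0.614 -0.   ] F [ 0.3  0.  -0.6] g 0.607 0.0
go [-11.43 -15.33  -0.25] spin -0.509 alt 2.633
[-0.81418035  0.27199049  0.69038313  2.03842951 -0.22011515  0.90394179
  0.65608808]
```

Emit:
{"op": "apply_moves", "data": {"deltas": [[5.2,-11.4,-15.3,0,-0.12],[5.2,-11.4,-15.3,0,-0.24],[5.2,-11.4,-15.3,0,-0.36],[5.2,-11.4,-15.3,0,-0.48],[5.2,-11.4,-15.3,5,-0.51],[5.2,-11.4,-15.3,9,-0.51],[5.2,-11.4,-15.3,12,-0.51],[5.2,-11.4,-15.3,12,-0.51],[5.2,-11.4,-15.3,12,-0.51]]}}

```text
time_s: 27.02
ee_pos: [0.435, -0.1052, 0.0804]
ee_rot: [0.2, 0.98, -0.001, -0.004]
ft_force: [0.4, 0.1, 0.1]
grip_width: 0.61
finger_force: 0.0
```

Run:
```python
from h import *
snap('wrist','w13')
p=fit('w13',.436,-.1215,.005,-22.5)
go(p[0],p[1],.0015,p[2]+np.pi/2)
```

```text
w13 fit [ 0.4391 -0.122 ] deg -22.15 cost -33.1
t 27.07 p [ 0.4374 -0.1052  0.0826] x [-0.92   0.391  0.002] y [ 0.391  0.92  -0.002] F [ 0.8  0.4 -0.5] g 0.609 0.0
go [-0.84 -1.47  8.11] spin -0.015 alt 3.127
```

Emit:
{"op": "apply_moves", "data": {"deltas": [[5.2,-0.8,-1.5,3,-0.01],[5.2,-0.8,-1.5,6,-0.01],[5.2,-0.8,-1.5,7,-0.01],[5.2,-0.8,-1.5,7,-0.01],[5.2,-0.8,-1.5,7.5,-0.01],[5.2,-0.8,-1.5,7.5,-0.01],[5.2,-0.8,-1.5,7.5,-0.01]]}}

```text
time_s: 27.65
ee_pos: [0.4408, -0.1216, 0.0094]
ee_rot: [0.194, 0.981, 0.0, 0.001]
ft_force: [1.0, -0.4, -0.5]
grip_width: 0.612
finger_force: 0.0
```

Run:
```python
from h import *
go(.4388,-.122,.0015,np.radians(67.5))
```

```text
t 27.65 p [ 0.4408 -0.1216  0.0094] x [-0.925  0.38  -0.003] y [0.38  0.925 0.001] F [ 1.  -0.4 -0.5] g 0.612 0.0
go [ 0.17 -0.12  0.79] spin 0.003 alt -3.139
```

Emit:
{"op": "apply_moves", "data": {"deltas": [[5.2,0.1,0,0.4,0],[5.2,0.1,0,0.65,0],[5.2,0.1,0,0.65,0],[3,0.1,0,0.65,0],[3,0.1,0,0.65,0],[3,0.1,0,0.65,0],[3,0.1,0,0.65,0],[3,0.1,0,0.65,0]]}}

```text
time_s: 28.32
ee_pos: [0.4386, -0.1215, 0.002]
ee_rot: [0.194, 0.981, 0.0, 0.0]
ft_force: [-2.0, 0.9, 8.6]
grip_width: 0.408
finger_force: 58.9
```

Emit:
{"op": "apply_moves", "data": {"deltas": [[3,0,0,-1,0],[3,0,0,-4,0],[3,0,0,-8,0],[3,0,0,-12,0],[3,0,0,-14.4,0],[3,0,0,-14.4,0]]}}

```text
time_s: 28.82
ee_pos: [0.4416, -0.1222, 0.1502]
ee_rot: [0.194, 0.981, 0.001, 0.004]
ft_force: [1.0, 0.1, -0.6]
grip_width: 0.395
finger_force: 60.1
```

Emit:
{"op": "apply_moves", "data": {"deltas": [[3,3,20.4,0,0.12],[3,3,20.4,0,0.24],[3,3,20.4,0,0.36],[3,3,20.4,0,0.48],[3,3,20.4,0,0.52],[3,3,20.4,0,0.52],[3,3,20.4,0,0.52],[3,3,20.4,0,0.52],[3,3,20.4,0,0.52],[3,3,20.4,0,0.52]]}}

```text
time_s: 29.65
ee_pos: [0.4882, 0.0767, 0.1454]
ee_rot: [0.441, 0.897, -0.0, -0.0]
ft_force: [-0.0, -1.0, -1.3]
grip_width: 0.404
finger_force: 60.1
```

Run:
```python
from h import *
held('w14')
# offset of held part along tool x by edge of profile: find hole/dot columns
s,r=st()
for z in(0,.004): print([np.round(px('w14',s['ee_pos']+r[:,0]*k+[0,0,z])) for k in(.032,.02,0,-.02,-.032)])
i=cv2.imread('pics/w14.png').astype(int); u=int(px('w14',s['ee_pos'])[0])
for v in range(190,345,3): print(v,i[v,u-2].tolist(),i[v,u-22].tolist(),end=';')
```

```text
t 29.7 p [0.4883 0.0768 0.1455] x [-0.611  0.792  0.   ] y [ 0.792  0.611 -0.   ] F [ 0.3  0.2 -0.5] g 0.407 60.1
w14 fit [0.4868 0.0752] deg -53.13 cost -23.0
held offset tool xy mm [-0.3 -2.2]
t 29.7 p [0.4883 0.0768 0.1455] x [-0.611  0.792  0.   ] y [ 0.792  0.611 -0.   ] F [ 0.3  0.2 -0.5] g 0.407 60.1
go [0.08 0.09 2.9 ] spin -0.001 alt 3.141
t 29.7 p [0.4883 0.0768 0.1455] x [-0.611  0.792  0.   ] y [ 0.792  0.611 -0.   ] F [ 0.3  0.2 -0.5] g 0.407 60.1
[array([283., 208.]), array([283., 234.]), array([283., 275.]), array([283., 312.]), array([283., 333.])]
[array([283., 211.]), array([283., 237.]), array([283., 279.]), array([283., 317.]), array([283., 339.])]
190 [88, 99, 114] [76, 102, 169];193 [67, 97, 123] [73, 100, 167];196 [63, 95, 136] [72, 99, 168];199 [70, 107, 155] [75, 100, 169];202 [68, 105, 153] [73, 101, 169];205 [67, 93, 153] [70, 94, 156];208 [55, 75, 124] [55, 76, 125];211 [71, 100, 171] [69, 97, 167];214 [75, 103, 172] [72, 99, 168];217 [72, 101, 171] [73, 101, 171];220 [75, 101, 171] [74, 100, 171];223 [76, 102, 174] [73, 102, 171];226 [65, 90, 150] [72, 10
[... 588 characters left out ...]
138];283 [58, 82, 138] [61, 84, 140];286 [56, 80, 137] [58, 80, 140];289 [63, 86, 143] [62, 84, 141];292 [57, 82, 137] [61, 83, 141];295 [59, 84, 139] [63, 84, 141];298 [60, 82, 139] [59, 82, 140];301 [58, 81, 139] [59, 82, 137];304 [56, 79, 137] [68, 95, 160];307 [198, 200, 214] [73, 100, 172];310 [234, 234, 239] [73, 99, 170];313 [237, 236, 240] [73, 100, 173];316 [155, 160, 180] [74, 101, 172];319 [48, 66, 114] [71, 101, 173];322 [64, 91, 155] [71, 101, 172];325 [70, 99, 168] [72, 101, 173];328 [74, 101, 171] [75, 101, 174];331 [69, 98, 168] [71, 100, 172];334 [73, 100, 171] [72, 100, 174];337 [66, 94, 148] [79, 121, 190];340 [59, 87, 131] [82, 128, 196];343 [82, 130, 195] [84, 128, 198];
```

Emit:
{"op": "apply_moves", "data": {"deltas": [[3,0.08,0.1,1.5,0],[3,0.08,0.1,2.9,0],[3,0.08,0.1,2.9,0],[3,0.08,0.1,2.9,0]]}}

```text
time_s: 30.03
ee_pos: [0.4884, 0.0786, 0.1163]
ee_rot: [0.441, 0.898, -0.001, -0.0]
ft_force: [0.2, 1.4, -1.6]
grip_width: 0.401
finger_force: 60.1
```

Emit:
{"op": "apply_moves", "data": {"deltas": [[3,0,0,0.4,0],[3,0,0,0.8,0],[3,0,0,1.2,0],[3,0,0,1.2,0]]}}

```text
time_s: 30.37
ee_pos: [0.4886, 0.0797, 0.104]
ee_rot: [0.44, 0.898, -0.0, -0.0]
ft_force: [-0.0, -0.1, -1.7]
grip_width: 0.402
finger_force: 60.1
```

Emit:
{"op": "apply_moves", "data": {"deltas": [[3,0,0,0.6,0],[3,0,0,1.2,0],[3,0,0,1.65,0],[3,0,0,1.65,0],[5.2,0,0,1.65,0],[5.2,0,0,1.65,0],[5.2,0,0,1.65,0],[5.2,0,0,-2,0],[5.2,0,0,-6,0],[5.2,0,0,-10,0],[5.2,0,0,-10,0]]}}

```text
time_s: 31.28
ee_pos: [0.4935, 0.0803, 0.211]
ee_rot: [0.44, 0.898, 0.005, 0.004]
ft_force: [2.2, -0.4, 0.1]
grip_width: 0.611
finger_force: 0.0
```

Run:
```python
from h import *
i=snap('wrist','w15'); snap('top','t15')
p=fit('w15',.489,.0777,.090,-52.3,span=.006)
for n,x,y,d in(('b3',.4475,-.248,4.4),('b4',.44,-.3707,-25.1)): fit('t15',x,y,.005,d)
go(.4467,-.235,.205,np.radians(94.4))
```

```text
w15 fit [0.4887 0.0808] deg -53.14 cost -30.1
t15 fit [ 0.4486 -0.248 ] deg 4.91 cost -15.2
t15 fit [ 0.4413 -0.3703] deg -24.15 cost -13.7
t 31.38 p [0.49   0.0807 0.2061] x [-0.614  0.789 -0.   ] y [0.789 0.614 0.005] F [-0.6  0.2  0.4] g 0.609 0.0
go [-22.27 -22.8    0.  ] spin -0.987 alt 2.155
```

Emit:
{"op": "apply_moves", "data": {"deltas": [[5.2,-22.2,-22.7,0,-0.12],[5.2,-22.2,-22.7,0,-0.24],[5.2,-22.2,-22.7,0,-0.36],[5.2,-22.2,-22.7,0,-0.48],[5.2,-22.2,-22.7,0,-0.6],[5.2,-22.2,-22.7,0,-0.72],[5.2,-22.2,-22.7,0,-0.84],[5.2,-22.2,-22.7,0,-0.96],[5.2,-22.2,-22.7,4,-0.99],[5.2,-22.2,-22.7,8,-0.99],[5.2,-22.2,-22.7,12,-0.99],[5.2,-22.2,-22.7,12,-0.99]]}}

```text
time_s: 32.38
ee_pos: [0.4395, -0.2325, 0.0767]
ee_rot: [-0.039, 0.999, 0.003, -0.008]
ft_force: [-0.3, 0.8, -1.0]
grip_width: 0.607
finger_force: 0.0
```

Emit:
{"op": "apply_moves", "data": {"deltas": [[5.2,0,0,0,0],[5.2,0,0,0,0]]}}

```text
time_s: 32.55
ee_pos: [0.446, -0.2351, 0.0853]
ee_rot: [-0.039, 0.999, -0.0, 0.0]
ft_force: [0.9, 0.0, 0.1]
grip_width: 0.607
finger_force: 0.0
```

Run:
```python
from h import *
snap('wrist','w16')
p=fit('w16',.4467,-.248,.005,4.5)
go(p[0],p[1],.0015,p[2]+np.pi/2)
```

```text
w16 fit [ 0.4477 -0.2485] deg 4.7 cost -35.3
t 32.6 p [ 0.447  -0.2352  0.0863] x [-0.997 -0.079 -0.003] y [-0.079  0.997 -0.001] F [-0.2  0.3  0.4] g 0.609 0.0
go [ 0.06 -1.32  8.48] spin -0.003 alt 3.139
```

Emit:
{"op": "apply_moves", "data": {"deltas": [[5.2,0.05,-1.3,4,0],[5.2,0.05,-1.3,7,0],[5.2,0.05,-1.3,8,0],[5.2,0.05,-1.3,8.4,0],[5.2,0.05,-1.3,8.4,0],[5.2,0.05,-1.3,8.4,0]]}}

```text
time_s: 33.1
ee_pos: [0.4476, -0.2481, 0.0023]
ee_rot: [-0.04, 0.999, -0.001, 0.001]
ft_force: [0.2, -0.4, 0.4]
grip_width: 0.612
finger_force: 0.0
```

Emit:
{"op": "apply_moves", "data": {"deltas": [[3,0,0,0,0],[3,0,0,0,0],[3,0,0,0,0],[3,0,0,0,0],[3,0,0,0,0]]}}

```text
time_s: 33.52
ee_pos: [0.4477, -0.2481, 0.0027]
ee_rot: [-0.04, 0.999, -0.0, 0.002]
ft_force: [-2.1, 1.2, 11.6]
grip_width: 0.396
finger_force: 58.6
```

Emit:
{"op": "apply_moves", "data": {"deltas": [[3,0,0,-1,0],[3,0,0,-4,0],[3,0,0,-8,0],[3,0,0,-12,0],[3,0,0,-14.4,0],[3,0,0,-14.4,0]]}}

```text
time_s: 34.02
ee_pos: [0.4491, -0.2494, 0.1503]
ee_rot: [-0.039, 0.999, -0.002, 0.005]
ft_force: [0.1, -0.9, -1.4]
grip_width: 0.396
finger_force: 59.9
```

Emit:
{"op": "apply_moves", "data": {"deltas": [[3,-6.6,32.2,0,0.12],[3,-6.6,32.2,0,0.24],[3,-6.6,32.2,0,0.36],[3,-6.6,32.2,0,0.48],[3,-6.6,32.2,0,0.6],[3,-6.6,32.2,0,0.72],[3,-6.6,32.2,0,0.84],[3,-6.6,32.2,0,0.96],[3,-6.6,32.2,0,0.99],[3,-6.6,32.2,0,0.99],[3,-6.6,32.2,0,0.99],[3,-6.6,32.2,0,0.99]]}}

```text
time_s: 35.02
ee_pos: [0.4861, 0.0774, 0.1445]
ee_rot: [0.44, 0.898, -0.0, -0.0]
ft_force: [-0.5, -0.7, -1.8]
grip_width: 0.393
finger_force: 59.8
```

```bash
cat >> h.py <<'E'
def prof(f):
    held(f); s,r=st(); p0=px(f,s['ee_pos']); u=int(p0[0])
    for z in(0,.004): print([np.round(px(f,s['ee_pos']+r[:,0]*k+[0,0,z])[1],1) for k in(.032,.02,0,-.02,-.032)])
    i=cv2.imread('pics/'+f+'.png').astype(int)
    print([(v,i[v,u-3:u].mean(0).astype(int)[2],i[v,u-22:u-19].mean(0).astype(int)[2]) for v in range(200,345,2)])
E
python3 -c "
from h import *
prof('w17')" | tr -d 'np.it64()'
```

```text
3507  [082 0077  015] x [-012  0791  0   ] y [ 0791  012 -0   ] F [-07 -07 -1 ] g 0398 598
w17 f [0878 0079] deg -13 cos -211
held offse ool xy mm [1  28]
 3507  [082 0077  015] x [-012  0791  0   ] y [ 0791  012 -0   ] F [-07 -07 -1 ] g 0398 598
go [-00  025  28 ] s 00 al -311
 3507  [082 0077  015] x [-012  0791  0   ] y [ 0791  012 -0   ] F [-07 -07 -1 ] g 0398 598
[floa2089, floa238, floa2753, floa3129, floa332]
[floa2119, floa2383, floa2797, floa3180, floa339]
[200, 15, 1, 202, 12, 1, 20, 1, 15, 20, 125, 127, 208, 130, 122, 210, 19, 15, 212, 171, 1, 21, 170, 15, 21, 18, 1, 218, 19, 15, 220, 19, 1, 222, 18, 15, 22, 12, 17, 22, 150, 1, 228, 15, 15, 230, 17, 1, 232, 1, 15, 23, 15, 15, 23, 17, 15, 238, 155, 15, 20, 112, 15, 22, 132, 1, 2, 15, 15, 2, 17, 18, 28, 1, 15, 250, 17, 15, 252, 17, 1, 25, 18, 15, 25, 17, 1, 258, 19, 152, 20, 10, 13, 22, 139, 137, 2, 137, 137, 2, 138, 137, 28, 138, 137, 270, 138, 137, 272, 139, 137, 27, 135, 137, 27, 119, 137, 278, 129, 138, 280, 139, 138, 282, 135, 138, 28, 137, 13, 28, 138, 137, 288, 138, 138, 290, 138, 137, 292, 139, 138, 29, 137, 135, 29, 139, 137, 298, 139, 138, 300, 139, 10, 302, 137, 138, 30, 13, 151, 30, 183, 18, 308, 238, 19, 310, 233, 18, 312, 23, 17, 31, 210, 19, 31, 115, 170, 318, 115, 19, 320, 1, 19, 322, 157, 18, 32, 18, 19, 32, 19, 170, 328, 18, 19, 330, 19, 171, 332, 170, 19, 33, 19, 170, 33, 17, 191, 338, 132, 201, 30, 130, 197, 32, 11, 193, 3, 182, 193]
```

```bash
python3 -c "
from h import *
go(.4885,.078,.1165,np.radians(37.7))"
```

```text
t 35.07 p [0.4862 0.077  0.1445] x [-0.612  0.791  0.   ] y [ 0.791  0.612 -0.   ] F [-0.7 -0.7 -1. ] g 0.398 59.8
go [-0.06  0.25  2.8 ] spin 0.0 alt -3.141
```

Emit:
{"op": "apply_moves", "data": {"deltas": [[3,0,0.2,1.5,0],[3,0,0.2,2.8,0],[3,0,0.2,2.8,0],[3,0,0.2,2.8,0]]}}

```text
time_s: 35.4
ee_pos: [0.4877, 0.078, 0.1164]
ee_rot: [0.441, 0.897, -0.0, -0.0]
ft_force: [-0.3, -0.7, -1.3]
grip_width: 0.391
finger_force: 59.9
```

Emit:
{"op": "apply_moves", "data": {"deltas": [[3,0,0,0.4,0],[3,0,0,0.8,0],[3,0,0,1.2,0],[3,0,0,1.2,0]]}}

```text
time_s: 35.73
ee_pos: [0.4879, 0.0796, 0.104]
ee_rot: [0.44, 0.898, -0.0, -0.0]
ft_force: [0.5, 0.1, -0.7]
grip_width: 0.394
finger_force: 59.9
```

Emit:
{"op": "apply_moves", "data": {"deltas": [[3,0,0,0.6,0],[3,0,0,1.15,0],[3,0,0,1.15,0],[5.2,0,0,1.15,0],[5.2,0,0,1.15,0],[5.2,0,0,1.15,0],[5.2,0,0,-2,0],[5.2,0,0,-6,0],[5.2,0,0,-10,0],[5.2,0,0,-10,0],[5.2,0,0,-10,0],[5.2,0,0,-10,0]]}}

```text
time_s: 36.73
ee_pos: [0.4876, 0.0803, 0.2041]
ee_rot: [0.439, 0.898, 0.0, -0.0]
ft_force: [-0.9, 0.6, -1.0]
grip_width: 0.607
finger_force: 0.0
```

Run:
```python
from h import *
i=snap('wrist','w18'); snap('top','t18')
p=fit('w18',.489,.0777,.095,-52.3,span=.006)
for n,x,y,d in(('b4',.44,-.3707,-25.1),): fit('t18',x,y,.005,d)
go(.434,-.355,.205,np.radians(66))
```

```text
w18 fit [0.4882 0.081 ] deg -52.41 cost -30.2
t18 fit [ 0.4412 -0.3702] deg -24.39 cost -13.7
t 36.83 p [0.4872 0.0798 0.2033] x [-0.613  0.79   0.001] y [ 0.79   0.613 -0.002] F [-0.4  0.7 -1.1] g 0.613 0.0
go [-31.08 -30.87  -0.13] spin -0.492 alt 2.65
```

Emit:
{"op": "apply_moves", "data": {"deltas": [[5.2,-31,-30.9,0,-0.12],[5.2,-31,-30.9,0,-0.24],[5.2,-31,-30.9,0,-0.36],[5.2,-31,-30.9,0,-0.48],[5.2,-31,-30.9,0,-0.49],[5.2,-31,-30.9,0,-0.49],[5.2,-31,-30.9,0,-0.49],[5.2,-31,-30.9,0,-0.49],[5.2,-31,-30.9,0,-0.49],[5.2,-31,-30.9,0,-0.49],[5.2,-31,-30.9,0,-0.49],[5.2,-31,-30.9,0,-0.49]]}}

```text
time_s: 37.83
ee_pos: [0.4305, -0.3612, 0.2036]
ee_rot: [0.213, 0.977, -0.002, -0.001]
ft_force: [-0.5, -0.1, 1.5]
grip_width: 0.609
finger_force: 0.0
```

Emit:
{"op": "apply_moves", "data": {"deltas": [[5.2,0,0,4,0],[5.2,0,0,8,0],[5.2,0,0,12,0],[5.2,0,0,12,0],[5.2,0,0,12,0],[5.2,0,0,12,0]]}}

```text
time_s: 38.33
ee_pos: [0.4343, -0.3553, 0.0856]
ee_rot: [0.209, 0.978, -0.0, 0.0]
ft_force: [0.5, -0.1, 0.6]
grip_width: 0.609
finger_force: 0.0
```

Run:
```python
from h import *
snap('wrist','w19')
p=fit('w19',.4385,-.3705,.005,-23.5)
go(p[0],p[1],.0015,p[2]+np.pi/2)
```

```text
w19 fit [ 0.4409 -0.371 ] deg -23.76 cost -33.1
t 38.38 p [ 0.435  -0.3557  0.0864] x [-0.913  0.409 -0.003] y [ 0.409  0.913 -0.001] F [-0.3  0.3 -0.2] g 0.61 0.0
go [-1.14 -1.15  8.5 ] spin -0.006 alt 3.135
```

Emit:
{"op": "apply_moves", "data": {"deltas": [[5.2,-1.1,-1.15,4,0],[5.2,-1.1,-1.15,7,0],[5.2,-1.1,-1.15,8,0],[5.2,-1.1,-1.15,8.4,0],[5.2,-1.1,-1.15,8.4,0],[5.2,-1.1,-1.15,8.4,0]]}}

```text
time_s: 38.88
ee_pos: [0.4404, -0.3703, 0.0024]
ee_rot: [0.209, 0.978, -0.001, 0.001]
ft_force: [-0.4, 0.3, 0.1]
grip_width: 0.608
finger_force: 0.0
```

Emit:
{"op": "apply_moves", "data": {"deltas": [[3,0,0,0,0],[3,0,0,0,0],[3,0,0,0,0],[3,0,0,0,0],[3,0,0,0,0]]}}

```text
time_s: 39.3
ee_pos: [0.4405, -0.3704, 0.0029]
ee_rot: [0.209, 0.978, -0.0, 0.002]
ft_force: [-2.4, 1.7, 9.6]
grip_width: 0.398
finger_force: 58.7
```

Emit:
{"op": "apply_moves", "data": {"deltas": [[3,0,0,-1,0],[3,0,0,-4,0],[3,0,0,-8,0],[3,0,0,-12,0],[3,0,0,-14.4,0],[3,0,0,-14.4,0]]}}

```text
time_s: 39.8
ee_pos: [0.4417, -0.3721, 0.1508]
ee_rot: [0.209, 0.978, -0.002, 0.005]
ft_force: [0.4, -0.5, -0.8]
grip_width: 0.396
finger_force: 59.8
```

Emit:
{"op": "apply_moves", "data": {"deltas": [[3,14,43,0,0.12],[3,14,43,0,0.24],[3,14,43,0,0.36],[3,14,43,0,0.48],[3,14,43,0,0.5],[3,14,43,0,0.5],[3,14,43,0,0.5],[3,14,43,0,0.5],[3,14,43,0,0.5],[3,14,43,0,0.5],[3,14,43,0,0.5],[3,14,43,0,0.5]]}}

```text
time_s: 40.8
ee_pos: [0.4872, 0.0886, 0.1439]
ee_rot: [0.439, 0.899, 0.001, -0.001]
ft_force: [0.1, 0.2, -0.8]
grip_width: 0.39
finger_force: 59.8
```

Emit:
{"op": "apply_moves", "data": {"deltas": [[3,0,0,0,0],[3,0,0,0,0],[3,0,0,0,0]]}}

```text
time_s: 41.05
ee_pos: [0.4869, 0.0787, 0.1445]
ee_rot: [0.445, 0.895, -0.0, -0.0]
ft_force: [0.2, -0.9, -0.4]
grip_width: 0.388
finger_force: 59.8
```

```bash
python3 -c "
from h import *
prof('w20')" | sed 's/np.int64//g;s/np.float64//g'
```

```text
t 41.1 p [0.4871 0.0785 0.1446] x [-0.603  0.798  0.   ] y [0.798 0.603 0.   ] F [ 0.4 -0.4 -0.7] g 0.39 59.8
w20 fit [0.4863 0.0777] deg -51.95 cost -22.6
held offset tool xy mm [-0.2 -1.1]
t 41.1 p [0.4871 0.0785 0.1446] x [-0.603  0.798  0.   ] y [0.798 0.603 0.   ] F [ 0.4 -0.4 -0.7] g 0.39 59.8
go [-0.13  0.08  2.81] spin -0.011 alt 3.131
t 41.1 p [0.4871 0.0785 0.1446] x [-0.603  0.798  0.   ] y [0.798 0.603 0.   ] F [ 0.4 -0.4 -0.7] g 0.39 59.8
[(208.4), (234.3), (274.9), (312.5), (333.7)]
[(211.3), (237.8), (279.3), (317.6), (339.2)]
[(200, (125), (164)), (202, (127), (164)), (204, (132), (161)), (206, (118), (124)), (208, (121), (120)), (210, (165), (162)), (212, (166), (164)), (214, (166), (163)), (216, (166), (163)), (218, (164), (161)), (220, (165), (162)), (222, (164), (164)), (224, (157), (163)), (226, (149), (160)), (228, (163), (161)), (230, (165), (162)), (232, (166), (161)), (234, (163), (162)), (236, (166), (162)), (238, (157), (161)), (240, (113), (161)), (242, (124), (161)), (244, (153), (163)), (246, (161), (161)), (248, (165), (161)), (250, (163), (161)), (252,
[... 280 characters left out ...]
(134)), (280, (135), (133)), (282, (134), (132)), (284, (135), (134)), (286, (133), (131)), (288, (135), (133)), (290, (134), (134)), (292, (135), (134)), (294, (136), (135)), (296, (135), (135)), (298, (134), (134)), (300, (136), (133)), (302, (133), (145)), (304, (132), (163)), (306, (202), (165)), (308, (236), (164)), (310, (231), (165)), (312, (232), (165)), (314, (226), (164)), (316, (119), (164)), (318, (112), (164)), (320, (137), (164)), (322, (156), (166)), (324, (165), (164)), (326, (164), (166)), (328, (165), (166)), (330, (164), (166)), (332, (165), (167)), (334, (165), (166)), (336, (145), (186)), (338, (127), (199)), (340, (126), (195)), (342, (129), (192)), (344, (169), (190))]
```

Centred as before.

Emit:
{"op": "apply_moves", "data": {"deltas": [[3,-0.1,0.1,1.5,-0.01],[3,-0.1,0.1,2.8,-0.01],[3,-0.1,0.1,2.8,-0.01],[3,-0.1,0.1,2.8,-0.01]]}}

```text
time_s: 41.43
ee_pos: [0.4884, 0.0784, 0.1164]
ee_rot: [0.441, 0.897, -0.0, -0.0]
ft_force: [0.4, -0.1, -0.8]
grip_width: 0.388
finger_force: 59.9
```

Emit:
{"op": "apply_moves", "data": {"deltas": [[3,0,0,0.4,0],[3,0,0,0.8,0],[3,0,0,1.2,0],[3,0,0,1.2,0]]}}

```text
time_s: 41.77
ee_pos: [0.4884, 0.0798, 0.104]
ee_rot: [0.44, 0.898, -0.0, -0.0]
ft_force: [-1.2, -0.2, -1.7]
grip_width: 0.388
finger_force: 59.9
```

Emit:
{"op": "apply_moves", "data": {"deltas": [[3,0,0,0.4,0],[3,0,0,0.65,0],[3,0,0,0.65,0],[5.2,0,0,0.65,0],[5.2,0,0,0.65,0],[5.2,0,0,0.65,0],[5.2,0,0,-2,0],[5.2,0,0,-6,0],[5.2,0,0,-10,0],[5.2,0,0,-10,0],[5.2,0,0,-10,0],[5.2,0,0,-10,0]]}}

```text
time_s: 42.77
ee_pos: [0.4883, 0.0806, 0.2042]
ee_rot: [0.439, 0.898, 0.0, -0.0]
ft_force: [0.7, 0.4, -1.0]
grip_width: 0.608
finger_force: 0.0
```

Run:
```python
from h import *
i=snap('wrist','w21')
st()
c=px('w21',(.489,.0777,.08)).astype(int)
a=cv2.resize(i[c[1]-55:c[1]+55,c[0]-60:c[0]+60,::-1],None,fx=4,fy=4,interpolation=2)
snap('top','t21'); t=cv2.imread('pics/t21.png')
b=cv2.resize(t[150:230,270:350],(440,440),interpolation=2)   # guard, top camera
b=cv2.resize(b,(316,440)) if False else b[:, :316]
cv2.imwrite('pics/m21.png',np.hstack([a,b]))
```

```text
t 42.82 p [0.4879 0.0803 0.2036] x [-0.614  0.79   0.001] y [ 0.79   0.614 -0.001] F [-0.2  0.  -1.3] g 0.61 0.0
```

View pics/m21.png

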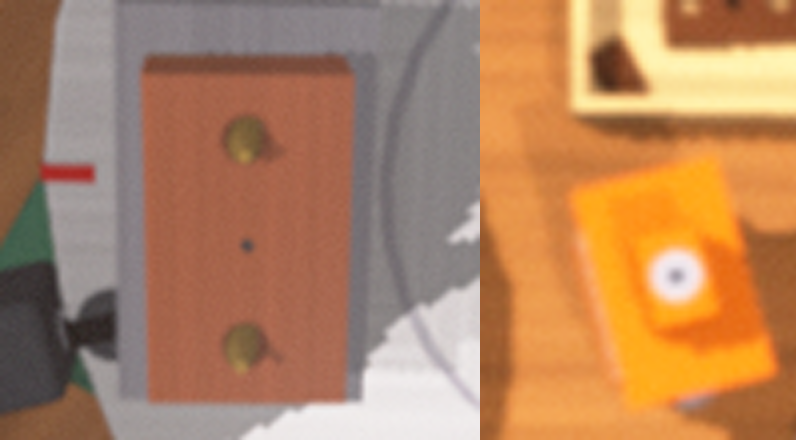

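The stack is complete, with both pins through the top blank, and the spent board lies in the tray. The guard's boss is at (676,275) in the picture. Guard next.

```bash
cat >> h.py <<'E'
def guard(f,c,rad=.09):
    """boss top (white disc) and the hood's long axis from the orange outline"""
    im=cv2.imread('pics/'+f+'.png'); h=cv2.cvtColor(im,cv2.COLOR_BGR2HSV)
    P=px(f,c); k=int(np.linalg.norm(px(f,np.array(c)+[rad*.7,0,0])-P)); m=np.zeros(im.shape[:2],np.uint8)
    cv2.circle(m,tuple(int(t) for t in P),k,255,-1)
    o=((h[...,0]>=5)&(h[...,0]<=20)&(h[...,1]>215)&(m>0)).astype(np.uint8)
    o=cv2.morphologyEx(o,cv2.MORPH_OPEN,np.ones((3,3),np.uint8)); n,l,stt,_=cv2.connectedComponentsWithStats(o); b=1+np.argmax(stt[1:,4])
    vs,us=np.where(l==b); W=np.array([w(f,a,d,.061)[:2] for a,d in zip(us,vs)],np.float32)
    r=cv2.minAreaRect(W*1000); bx=cv2.boxPoints(r); e=[bx[1]-bx[0],bx[2]-bx[1]]; e=max(e,key=np.linalg.norm)
    near=np.hypot(*(np.mgrid[:im.shape[0],:im.shape[1]]-P[::-1,None,None]))<k*.35
    vs,us=np.where((h[...,1]<90)&(h[...,2]>150)&near)
    q=w(f,(us.min()+us.max())/2,(vs.min()+vs.max())/2,.085) if len(us) else None
    print(f,'rect',np.round(r[0],1),np.round(r[1],1),'long deg',np.degrees(np.arctan2(e[1],e[0])),'disc',q,us.ptp() if 0 else (us.min(),us.max(),vs.min(),vs.max()))
    return q
E
python3 - <<'E'
from h import *
c=w('t21',305.6,200,.085); print(c)
guard('t21',c); guard('top0',c)
go(c[0]-.002,c[1]+.005,.2,np.radians(104))
E
```

```text
[ 0.57453333 -0.11414572  0.085     ]
t21 rect [ 575.5 -114.6] [92.7 59.6] long deg 16.210913 disc [ 0.57453918 -0.11281035  0.085     ] (np.int64(301), np.int64(309), np.int64(196), np.int64(204))
top0 rect [ 575.  -114.2] [94.4 60.4] long deg 15.708565 disc [ 0.57566078 -0.11282163  0.085     ] (np.int64(301), np.int64(309), np.int64(196), np.int64(203))
t 42.87 p [0.4878 0.08   0.2034] x [-0.613  0.79   0.001] y [ 0.79   0.613 -0.002] F [ 0.1 -0.5 -0. ] g 0.61 0.0
go [-20.14  -4.91   0.33] spin -1.155 alt 1.987
```

Emit:
{"op": "apply_moves", "data": {"deltas": [[5.2,-20.1,-4.9,0,-0.12],[5.2,-20.1,-4.9,0,-0.24],[5.2,-20.1,-4.9,0,-0.36],[5.2,-20.1,-4.9,0,-0.48],[5.2,-20.1,-4.9,0,-0.6],[5.2,-20.1,-4.9,0,-0.72],[5.2,-20.1,-4.9,0,-0.84],[5.2,-20.1,-4.9,0,-0.96],[5.2,-20.1,-4.9,0,-1.08],[5.2,-20.1,-4.9,0,-1.18],[5.2,-20.1,-4.9,0,-1.18],[5.2,-20.1,-4.9,0,-1.18]]}}

```text
time_s: 43.87
ee_pos: [0.5726, -0.1093, 0.2033]
ee_rot: [-0.132, 0.991, 0.0, -0.001]
ft_force: [-0.5, -0.5, 0.9]
grip_width: 0.609
finger_force: 0.0
```

Run:
```python
from h import *
snap('wrist','w22')
q=guard('w22',(.5735,-.113,.085))
go(q[0],q[1],.11,np.radians(106))
```

```text
Traceback (most recent call last):
  File "h.py", line 66, in guard
    o=cv2.morphologyEx(o,cv2.MORPH_OPEN,np.ones((3,3),np.uint8)); n,l,stt,_=cv2.connectedComponentsWithStats(o); b=1+np.argmax(stt[1:,4])
                                                                                                                     ~~~~~~~~~^^^^^^^^^^^
ValueError: attempt to get argmax of an empty sequence
```

Run:
```python
from h import *
i=cv2.imread('pics/w22.png'); P=px('w22',(.5735,-.113,.085)); print(P, P/.7)
cv2.imwrite('pics/w22b.png',cv2.resize(i,(800,600),interpolation=2))
h=cv2.cvtColor(i,cv2.COLOR_BGR2HSV); print(h[int(P[1])-60:int(P[1])+60:20,int(P[0])-60:int(P[0])+60:20].tolist())
```

```text
[276.83360532 200.34683726] [395.47657903 286.20976752]
[[[13, 153, 127], [12, 146, 122], [12, 196, 247], [12, 191, 248], [12, 194, 248], [11, 158, 206]], [[12, 152, 131], [12, 147, 137], [10, 198, 185], [10, 201, 185], [12, 193, 248], [12, 149, 193]], [[13, 153, 128], [13, 158, 132], [10, 200, 184], [12, 200, 246], [12, 193, 248], [12, 153, 175]], [[12, 150, 185], [12, 149, 182], [10, 201, 184], [5, 135, 85], [11, 198, 235], [12, 155, 173]], [[12, 151, 199], [12, 150, 175], [12, 194, 248], [12, 194, 248], [11, 198, 239], [12, 156, 159]], [[15, 111, 142], [12, 136, 142], [12, 194, 248], [12, 191, 247], [12, 192, 248], [11, 152, 159]]]
```

View pics/w22b.png

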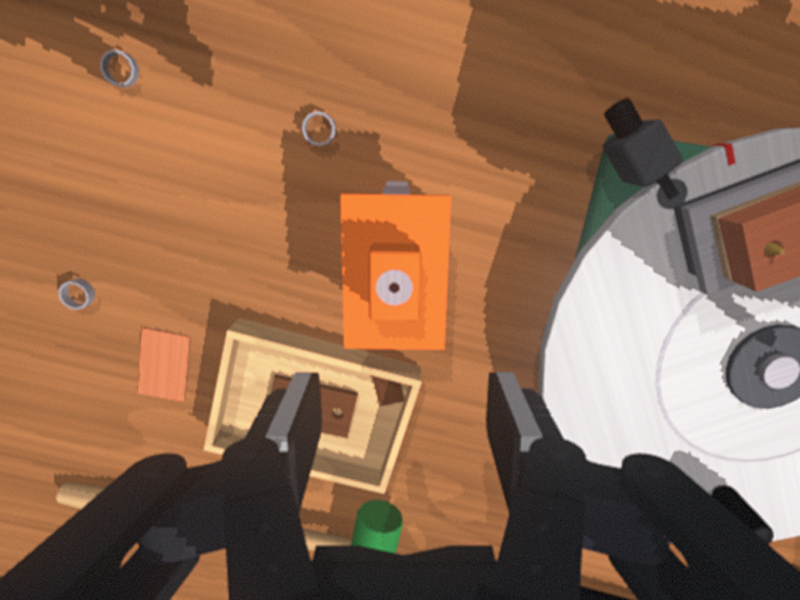

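The guard stands square to the tool, with the white disc on its boss at (394,288), against (395,286) predicted.

```bash
sed -i 's/>215/>175/' h.py
python3 - <<'E'
from h import *
q=w('w22',394.3*.7,288*.7,.085); print(q)
guard('w22',(.5735,-.113,.085))
go(q[0],q[1],.10,np.radians(106))
E
```

```text
[ 0.57465555 -0.11335693  0.085     ]
w22 rect [ 573.9 -113.9] [95.3 62.9] long deg 14.391918 disc [ 0.57389357 -0.11397215  0.085     ] (np.int64(263), np.int64(288), np.int64(189), np.int64(212))
t 43.92 p [ 0.5727 -0.1092  0.2035] x [-0.965 -0.263  0.002] y [-0.263  0.965  0.   ] F [ 0.1 -0.4 -0.4] g 0.61 0.0
go [-0.1  -0.46 10.35] spin -0.014 alt 3.128
```

Emit:
{"op": "apply_moves", "data": {"deltas": [[5.2,-0.1,-0.45,4,0],[5.2,-0.1,-0.45,8,0],[5.2,-0.1,-0.45,11,0],[5.2,-0.1,-0.45,12,0],[5.2,-0.1,-0.45,12,0],[5.2,-0.1,-0.45,12,0]]}}

```text
time_s: 44.42
ee_pos: [0.5758, -0.1135, 0.0849]
ee_rot: [-0.134, 0.991, -0.0, 0.0]
ft_force: [-0.6, -0.2, 1.0]
grip_width: 0.61
finger_force: 0.0
```

Run:
```python
from h import *
go(.5743,-.1137,.065,np.radians(105.2))
```

```text
t 44.42 p [ 0.5758 -0.1135  0.0849] x [-0.964 -0.265  0.   ] y [-0.265  0.964 -0.001] F [-0.6 -0.2  1. ] g 0.61 0.0
go [0.15 0.02 1.99] spin 0.003 alt -3.139
```

Emit:
{"op": "apply_moves", "data": {"deltas": [[5.2,0.1,0,1,0],[5.2,0.1,0,1.9,0],[5.2,0.1,0,1.9,0],[5.2,0.1,0,1.9,0],[2,0.1,0,1.9,0],[2,0.1,0,1.9,0],[2,0.1,0,1.9,0],[2,0.1,0,1.9,0],[2,0.1,0,1.9,0]], "newtons": 90}}

```text
time_s: 45.17
ee_pos: [0.575, -0.1134, 0.0662]
ee_rot: [-0.134, 0.991, 0.0, 0.001]
ft_force: [-1.1, 0.3, 5.6]
grip_width: 0.305
finger_force: 88.7
```

Emit:
{"op": "apply_moves", "data": {"deltas": [[2,0,0,-1,0],[2,0,0,-4,0],[2,0,0,-8,0],[2,0,0,-12,0],[2,0,0,-15,0],[2,0,0,-15,0],[2,0,0,-15,0]]}}

```text
time_s: 45.75
ee_pos: [0.5751, -0.1132, 0.2172]
ee_rot: [-0.134, 0.991, 0.0, 0.002]
ft_force: [-0.2, 0.5, -2.4]
grip_width: 0.305
finger_force: 89.0
```

Run:
```python
from h import *
go(.4885,.078,.215,np.radians(37.7))
```

```text
t 45.75 p [ 0.5751 -0.1132  0.2172] x [-0.964 -0.266 -0.003] y [-0.266  0.964 -0.   ] F [-0.2  0.5 -2.4] g 0.305 89.0
go [ 3.25 20.74  0.2 ] spin 1.182 alt -1.959
```

Emit:
{"op": "apply_moves", "data": {"deltas": [[2,3.2,20.7,0,0.12],[2,3.2,20.7,0,0.24],[2,3.2,20.7,0,0.36],[2,3.2,20.7,0,0.48],[2,3.2,20.7,0,0.6],[2,3.2,20.7,0,0.72],[2,3.2,20.7,0,0.84],[2,3.2,20.7,0,0.96],[2,3.2,20.7,0,1.08],[2,3.2,20.7,0,1.18],[2,3.2,20.7,0,1.18],[2,3.2,20.7,0,1.18]]}}

```text
time_s: 46.75
ee_pos: [0.4875, 0.0777, 0.2143]
ee_rot: [0.438, 0.899, -0.001, -0.001]
ft_force: [-0.5, 0.1, -1.8]
grip_width: 0.307
finger_force: 89.1
```

Emit:
{"op": "apply_moves", "data": {"deltas": [[2,0,0,0,0],[2,0,0,0,0],[2,0,0,0,0]]}}

```text
time_s: 47.0
ee_pos: [0.4884, 0.0776, 0.2153]
ee_rot: [0.439, 0.898, 0.0, -0.0]
ft_force: [0.4, 0.8, -1.5]
grip_width: 0.302
finger_force: 89.1
```

Run:
```python
from h import *
s,r=st()
i=snap('wrist','w23')
cv2.imwrite('pics/w23b.png',cv2.resize(i[120:420,100:500,::-1],(800,600),interpolation=2))
go(.4888,.0782,.18,np.radians(37.7))
```

```text
t 47.0 p [0.4884 0.0776 0.2153] x [-0.614  0.789  0.   ] y [ 0.789  0.614 -0.   ] F [ 0.4  0.8 -1.5] g 0.302 89.1
t 47.05 p [0.4884 0.0776 0.2154] x [-0.614  0.79   0.   ] y [0.79  0.614 0.   ] F [ 0.3  0.2 -1.7] g 0.307 89.1
go [0.02 0.07 3.54] spin 0.003 alt -3.139
```

View pics/w23b.png

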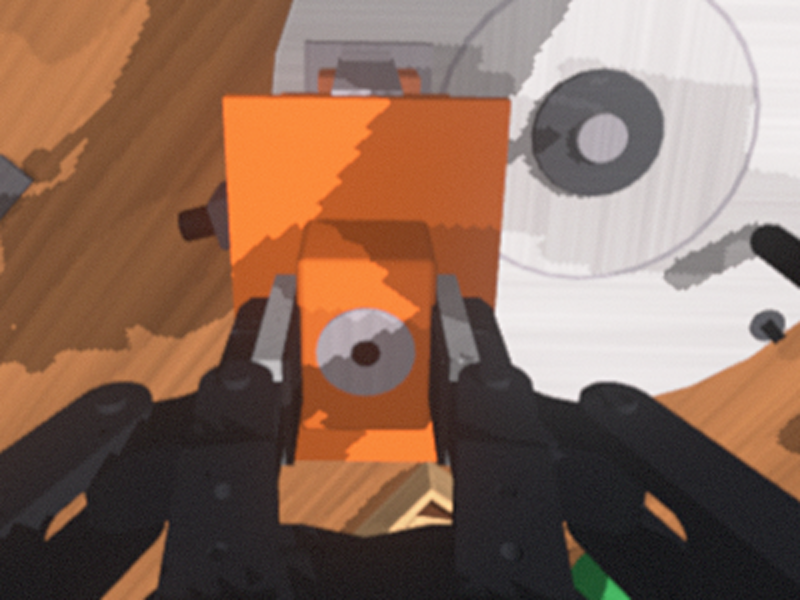

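The guard is held square, with the boss hole at (365,352) in the crop and the clip in line with the nest.

Run:
```python
from h import *
s,r=st(); z=s['ee_pos'][2]+.0188
q=w('w23',282.5,296,z); print('boss offset in tool mm',r.T@(q-s['ee_pos'])*1000)
```

```text
t 47.05 p [0.4884 0.0776 0.2154] x [-0.614  0.79   0.   ] y [0.79  0.614 0.   ] F [ 0.3  0.2 -1.7] g 0.307 89.1
boss offset in tool mm [  0.57228612   0.07323871 -18.79984729]
```

Emit:
{"op": "apply_moves", "data": {"deltas": [[2,0,0.05,1.5,0],[2,0,0.05,3,0],[2,0,0.05,4.5,0],[2,0,0.05,5.5,0],[2,0,0.05,5.5,0],[2,0,0.05,5.5,0]]}}

```text
time_s: 47.55
ee_pos: [0.4889, 0.0777, 0.1604]
ee_rot: [0.44, 0.898, -0.0, -0.0]
ft_force: [0.1, 0.1, -1.5]
grip_width: 0.304
finger_force: 89.2
```

Emit:
{"op": "apply_moves", "data": {"deltas": [[2,0,0,0.7,0],[2,0,0,1.4,0],[2,0,0,2.1,0],[2,0,0,2.1,0]]}}

```text
time_s: 47.88
ee_pos: [0.4881, 0.0781, 0.1383]
ee_rot: [0.44, 0.898, -0.001, -0.001]
ft_force: [-0.6, -0.4, -2.2]
grip_width: 0.307
finger_force: 89.2
```

Emit:
{"op": "apply_moves", "data": {"deltas": [[2,0,0,0.3,0],[2,0,0,0.6,0],[2,0,0,0.6,0]]}}

```text
time_s: 48.13
ee_pos: [0.4897, 0.078, 0.1337]
ee_rot: [0.44, 0.898, 0.0, 0.001]
ft_force: [0.2, 0.2, 1.9]
grip_width: 0.307
finger_force: 89.8
```

Contact with the clips is starting. I'll press on.

Emit:
{"op": "apply_moves", "data": {"deltas": [[2,0,0,0.3,0],[2,0,0,0.6,0],[2,0,0,0.6,0]]}}

```text
time_s: 48.38
ee_pos: [0.489, 0.0782, 0.127]
ee_rot: [0.44, 0.898, 0.0, 0.0]
ft_force: [1.5, 0.4, -2.7]
grip_width: 0.308
finger_force: 89.1
```

Emit:
{"op": "apply_moves", "data": {"deltas": [[2,0,0,0.3,0],[2,0,0,0.6,0],[2,0,0,0.6,0]]}}

```text
time_s: 48.63
ee_pos: [0.4888, 0.0777, 0.1214]
ee_rot: [0.44, 0.898, -0.0, -0.0]
ft_force: [0.0, -0.4, 1.8]
grip_width: 0.302
finger_force: 89.5
```

Emit:
{"op": "apply_moves", "data": {"deltas": [[2,0,0,0.2,0],[2,0,0,0.3,0],[2,0,0,0.3,0]]}}

```text
time_s: 48.88
ee_pos: [0.4894, 0.0771, 0.1211]
ee_rot: [0.439, 0.898, 0.001, -0.001]
ft_force: [-11.4, -2.4, 37.9]
grip_width: 0.302
finger_force: 94.3
```

Emit:
{"op": "apply_moves", "data": {"deltas": [[2,0,0,-0.3,0],[2,0,0,-0.5,0],[2,0,0,-0.5,0]]}}

```text
time_s: 49.13
ee_pos: [0.4883, 0.0781, 0.123]
ee_rot: [0.44, 0.898, -0.0, -0.0]
ft_force: [-0.1, 0.1, -5.2]
grip_width: 0.305
finger_force: 88.9
```

The clips resist the tug. I'll press home again, then release.

Emit:
{"op": "apply_moves", "data": {"deltas": [[2,0,0,0.2,0],[2,0,0,0.4,0],[2,0,0,0.4,0],[2,0,0,0.4,0]]}}

```text
time_s: 49.47
ee_pos: [0.4893, 0.0774, 0.1212]
ee_rot: [0.439, 0.898, 0.0, -0.001]
ft_force: [-8.5, -1.9, 27.3]
grip_width: 0.305
finger_force: 93.0
```

Emit:
{"op": "apply_moves", "data": {"deltas": [[2,0,0,-0.2,0],[4.6,0,0,-0.2,0],[4.6,0,0,-0.2,0],[4.6,0,0,-0.2,0],[4.6,0,0,-2,0],[4.6,0,0,-6,0],[4.6,0,0,-10,0],[4.6,0,0,-10,0],[4.6,0,0,-10,0]]}}

```text
time_s: 50.22
ee_pos: [0.4901, 0.0788, 0.2209]
ee_rot: [0.439, 0.898, 0.002, 0.001]
ft_force: [-0.5, 0.9, -0.3]
grip_width: 0.539
finger_force: 0.0
```

Run:
```python
from h import *
snap('wrist','w24'); s,r=st()
c=np.array([.489,.0777,.140]); P=px('w24',c); print(P)
im=cv2.imread('pics/w24.png'); h=cv2.cvtColor(im,cv2.COLOR_BGR2HSV)
near=np.hypot(*(np.mgrid[:420,:560]-P[::-1,None,None]))<30
vs,us=np.where((h[...,1]<90)&(h[...,2]>90)&near)
print(us.min(),us.max(),vs.min(),vs.max()); u,v=(us.min()+us.max())/2,(vs.min()+vs.max())/2
print(w('w24',u,v,.140))
# handle target: angle -113.1+120
a=np.radians(6.9); H=np.array([.5735,.1425])+.1*np.array([np.cos(a),np.sin(a)]); print(H)
go(.55,-.02,.24,np.radians(37.7)); go(H[0],H[1],.24,np.radians(37.7))
```

```text
t 50.27 p [0.4889 0.0787 0.2195] x [-0.614  0.789  0.001] y [0.789 0.614 0.001] F [-0.4 -0.5 -0.6] g 0.537 0.0
[279.50748406 216.38608479]
265 293 201 228
[0.48790008 0.07855869 0.14      ]
[0.67277573 0.15451368]
t 50.27 p [0.4889 0.0787 0.2195] x [-0.614  0.789  0.001] y [0.789 0.614 0.001] F [-0.4 -0.5 -0.6] g 0.537 0.0
go [-11.54  -1.23  -2.06] spin 0.003 alt -3.139
t 50.27 p [0.4889 0.0787 0.2195] x [-0.614  0.789  0.001] y [0.789 0.614 0.001] F [-0.4 -0.5 -0.6] g 0.537 0.0
go [-5.3  19.18 -2.03] spin 0.003 alt -3.139
```

Run:
```python
from h import *
go(.66,.11,.2,np.radians(100))
```

```text
t 50.27 p [0.4889 0.0787 0.2195] x [-0.614  0.789  0.001] y [0.789 0.614 0.001] F [-0.4 -0.5 -0.6] g 0.537 0.0
go [-8.03 15.43  1.97] spin -1.084 alt 2.057
```

Emit:
{"op": "apply_moves", "data": {"deltas": [[4.6,-2,2,0,-0.12],[4.6,-4,5,0,-0.24],[4.6,-6,8,0,-0.36],[4.6,-8,11,0,-0.48],[4.6,-8,13,0,-0.6],[4.6,-8,15.4,1,-0.72],[4.6,-8,15.4,2,-0.84],[4.6,-8,15.4,2,-0.96],[4.6,-8,15.4,2,-1.08],[4.6,-8,15.4,2,-1.08],[4.6,-8,15.4,2,-1.08]]}}

```text
time_s: 51.18
ee_pos: [0.6588, 0.1088, 0.1976]
ee_rot: [-0.082, 0.997, 0.0, -0.001]
ft_force: [-0.6, -0.5, -0.2]
grip_width: 0.537
finger_force: 0.0
```

Run:
```python
from h import *
i=snap('wrist','w25'); s,r=st()
P=px('w25',(.6725,.1535,.091)); print('pred top',P,'foot',px('w25',(.6725,.1535,.049)))
# dark blob near prediction
g=cv2.cvtColor(i,cv2.COLOR_RGB2GRAY); m=(g<60).astype(np.uint8)
n,l,stt,c=cv2.connectedComponentsWithStats(m)
for k in range(1,n):
    if stt[k,4]>40 and np.hypot(*(c[k]-P))<90: print(stt[k],c[k])
go(.6725,.1535,.11)
```

```text
t 51.23 p [0.659  0.1089 0.198 ] x [-0.986 -0.165  0.002] y [-0.165  0.986  0.   ] F [ 1.3  0.1 -0.6] g 0.542 0.0
pred top [336.46295799 231.0134064 ] foot [329.34540946 213.47744617]
t 51.23 p [0.659  0.1089 0.198 ] x [-0.986 -0.165  0.002] y [-0.165  0.986  0.   ] F [ 1.3  0.1 -0.6] g 0.542 0.0
go [-2.08  4.18  8.8 ] spin 0 alt 0.0
```

Emit:
{"op": "apply_moves", "data": {"deltas": [[4.6,-1,2,0,0],[4.6,-1.7,3.5,0,0],[4.6,-2.05,4.2,0,0],[4.6,-2.05,4.2,0,0],[4.6,-2.05,4.2,2,0],[4.6,-2.05,4.2,5,0],[4.6,-2.05,4.2,8,0],[4.6,-2.05,4.2,8.5,0],[4.6,-2.05,4.2,8.5,0]]}}

```text
time_s: 51.98
ee_pos: [0.6711, 0.1532, 0.1123]
ee_rot: [-0.084, 0.996, -0.001, -0.002]
ft_force: [-0.6, 0.1, -1.1]
grip_width: 0.537
finger_force: 0.0
```

Run:
```python
from h import *
i=snap('wrist','w26')
go(.6725,.1535,.064)
c=px('w26',(.6725,.1535,.091)); print(c)
g=cv2.cvtColor(i,cv2.COLOR_RGB2GRAY)
for v in range(int(c[1])-40,int(c[1])+30,10): print(v,[int(g[v,u]) for u in range(int(c[0])-60,int(c[0])+61,6)])
```

```text
t 52.03 p [0.6726 0.1534 0.1145] x [-0.986 -0.168  0.001] y [-0.168  0.986 -0.001] F [0.6 0.5 0.4] g 0.538 0.0
go [0.01 0.01 5.05] spin 0 alt 0.0
[282.11121919 256.87359285]
216 [214, 212, 216, 163, 142, 145, 146, 145, 148, 145, 120, 157, 221, 220, 215, 220, 222, 223, 222, 221, 224]
226 [215, 216, 213, 216, 216, 208, 167, 145, 59, 61, 66, 62, 68, 222, 222, 216, 218, 220, 222, 221, 221]
236 [213, 214, 213, 211, 216, 216, 214, 219, 60, 61, 61, 63, 59, 218, 219, 220, 215, 218, 221, 222, 220]
246 [214, 213, 214, 214, 213, 214, 217, 217, 61, 67, 64, 64, 63, 199, 221, 218, 218, 214, 218, 220, 219]
256 [216, 213, 212, 214, 213, 213, 211, 210, 66, 62, 67, 67, 68, 197, 198, 219, 218, 220, 218, 218, 220]
266 [105, 63, 96, 210, 214, 211, 208, 208, 170, 60, 60, 63, 172, 192, 193, 218, 219, 215, 217, 55, 87]
276 [53, 59, 97, 209, 209, 214, 209, 209, 208, 210, 215, 193, 189, 190, 193, 193, 216, 219, 213, 54, 53]
```

The handle is centred between the fingers (u = 282). I'll grip it and work out the arc back.

Emit:
{"op": "apply_moves", "data": {"deltas": [[4.6,0,0,3,0],[4.6,0,0,4.9,0],[4.6,0,0,4.9,0],[1,0,0,4.9,0],[1,0,0,4.9,0],[1,0,0,4.9,0],[1,0,0,4.9,0],[1,0,0,4.9,0]], "newtons": 40}}

```text
time_s: 52.7
ee_pos: [0.6746, 0.1543, 0.0683]
ee_rot: [-0.084, 0.996, 0.0, 0.002]
ft_force: [-0.6, 0.1, 7.5]
grip_width: 0.195
finger_force: 39.4
```

Run:
```python
from h import *
s,r=st(); A=np.array([.5733,.1420]); th=6.9
f=lambda a: A+.1005*np.array([np.cos(np.radians(a)),np.sin(np.radians(a))])
seq=list(np.arange(th-2,th-117.5,-5))+[th-119]
b=f(th)
for k,a in enumerate(seq):
    if k==12: b=f(seq[11]); print()
    print(round(th-a),np.round((r.T@np.r_[f(a)-b,0])[:2]*100,1).tolist(),end=' ')
```

```text
t 52.7 p [0.6746 0.1543 0.0683] x [-0.986 -0.168 -0.004] y [-0.168  0.986  0.001] F [-0.6  0.1  7.5] g 0.195 39.4
2 [0.0, -0.4] 7 [0.1, -1.2] 12 [0.3, -2.1] 17 [0.6, -2.9] 22 [0.9, -3.7] 27 [1.3, -4.5] 32 [1.8, -5.2] 37 [2.3, -5.9] 42 [2.9, -6.6] 47 [3.6, -7.2] 52 [4.2, -7.7] 57 [5.0, -8.2] 
62 [0.8, -0.4] 67 [1.6, -0.7] 72 [2.4, -1.0] 77 [3.3, -1.2] 82 [4.1, -1.3] 87 [5.0, -1.4] 92 [5.9, -1.3] 97 [6.8, -1.2] 102 [7.6, -1.0] 107 [8.5, -0.8] 112 [9.3, -0.4] 117 [10.0, -0.0] 119 [10.4, 0.1]
```

Emit:
{"op": "apply_moves", "data": {"deltas": [[1,0,-0.4,0,0],[1,0.1,-1.2,0,0],[1,0.3,-2.1,0,0],[1,0.6,-2.9,0,0],[1,0.9,-3.7,0,0],[1,1.3,-4.5,0,0],[1,1.8,-5.2,0,0],[1,2.3,-5.9,0,0],[1,2.9,-6.6,0,0],[1,3.6,-7.2,0,0],[1,4.2,-7.7,0,0],[1,5.0,-8.2,0,0]]}}

```text
time_s: 53.7
ee_pos: [0.6403, 0.0657, 0.0683]
ee_rot: [-0.085, 0.996, 0.001, 0.004]
ft_force: [2.9, 2.5, 6.4]
grip_width: 0.194
finger_force: 39.4
```

Emit:
{"op": "apply_moves", "data": {"deltas": [[1,0.8,-0.4,0,0],[1,1.6,-0.7,0,0],[1,2.4,-1.0,0,0],[1,3.3,-1.2,0,0],[1,4.1,-1.3,0,0],[1,5.0,-1.4,0,0],[1,5.9,-1.3,0,0],[1,6.8,-1.2,0,0],[1,7.6,-1.0,0,0],[1,8.5,-0.8,0,0],[1,9.3,-0.4,0,0],[1,10.0,0,0,0]]}}

```text
time_s: 54.7
ee_pos: [0.5408, 0.0479, 0.0682]
ee_rot: [-0.084, 0.996, 0.0, 0.003]
ft_force: [-0.3, -1.1, 12.0]
grip_width: 0.199
finger_force: 40.0
```

Emit:
{"op": "apply_moves", "data": {"deltas": [[1,0.3,0.1,0,0],[1,0.3,0.1,0,0],[1,0.3,0.1,0,0],[1,0.3,0.1,0,0]]}}

```text
time_s: 55.03
ee_pos: [0.5382, 0.0489, 0.0682]
ee_rot: [-0.084, 0.996, 0.001, 0.003]
ft_force: [-0.6, 0.9, 12.5]
grip_width: 0.197
finger_force: 40.1
```

Run:
```python
from h import *
s,r=st(); d=s['ee_pos'][:2]-[.5733,.142]; print(np.hypot(*d),np.degrees(np.arctan2(d[1],d[0])))
```

```text
t 55.03 p [0.5382 0.0489 0.0682] x [-0.986 -0.168 -0.006] y [-0.168  0.986  0.001] F [-0.6  0.9 12.5] g 0.197 40.1
0.0995405875023172 -110.66833802456362
```

Now release and withdraw, letting the dial click in, then check from above.

Emit:
{"op": "apply_moves", "data": {"deltas": [[4.6,0,0,0,0],[4.6,0,0,0,0],[4.6,0,0,0,0],[4.6,0,0,-3,0],[4.6,0,0,-7,0],[4.6,0,0,-11,0],[4.6,0,0,-14,0],[4.6,0,-6,-14,0],[4.6,0,-12,-14,0],[4.6,2,-20,-14,0],[4.6,2,-24,-14,0],[4.6,2,-24,-14,0]]}}

```text
time_s: 56.03
ee_pos: [0.5538, -0.1601, 0.2054]
ee_rot: [-0.085, 0.996, 0.0, -0.0]
ft_force: [0.4, -0.1, 0.5]
grip_width: 0.536
finger_force: 0.0
```

Emit:
{"op": "apply_moves", "data": {"deltas": [[4.6,0,-10,0,0],[4.6,0,-10,0,0],[4.6,0,-10,0,0],[4.6,0,-10,0,0]]}}

```text
time_s: 56.37
ee_pos: [0.5696, -0.2634, 0.2054]
ee_rot: [-0.081, 0.997, -0.002, -0.001]
ft_force: [-0.5, -0.6, 0.0]
grip_width: 0.538
finger_force: 0.0
```

Run:
```python
from h import *
t=snap('top','t30'); sc=snap('scene','s30'); st()
a=cv2.resize(t[130:290,110:310],(400,320),interpolation=2); b=cv2.resize(sc[120:290,290:520],(400,296),interpolation=2)
b=np.vstack([b,np.zeros((24,400,3),np.uint8)])
cv2.imwrite('pics/m30.png',np.hstack([a,b])[:,:,::-1])
# handle centre
P=px('t30',(.535,.049,.091)); g=cv2.cvtColor(t,cv2.COLOR_RGB2GRAY); P0=px('top0',(.534,.048,.091)); g0=cv2.cvtColor(cv2.imread('pics/top0.png'),cv2.COLOR_BGR2GRAY)
for G in(g,g0):
    m=(G<70)&(np.hypot(*(np.mgrid[:420,:560]-P[::-1,None,None]))<14); v,u=np.where(m); print(u.mean(),v.mean(),m.sum())
```

```text
t 56.47 p [ 0.5704 -0.2575  0.2048] x [-0.986 -0.167  0.001] y [-0.167  0.986  0.001] F [-0.  0.  0.] g 0.54 0.0
232.96969696969697 218.57575757575756 33
232.66666666666666 218.75757575757575 33
```

View pics/m30.png

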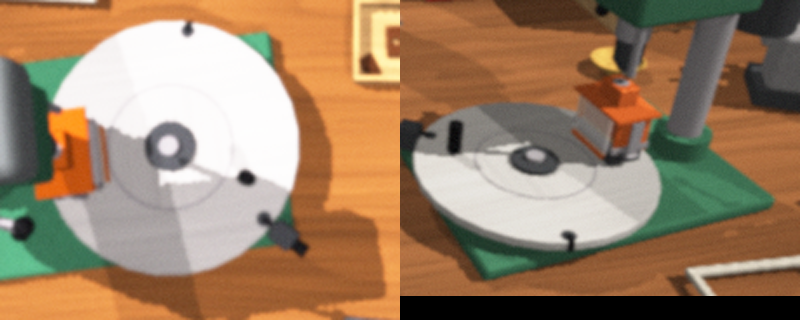

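The handle is back at its starting pixel and the guard sits level on the nest under the drill. Handing in.

```bash
python3 -c "
from h import *
print(workorder.finish_job())"
```

```text
the job is handed in; nothing more can be done
None
```

The job is handed in, but no verdict came back: in the last pictures the dial is back at the drill position with the guard level on the nest, the board and all four blanks went on under it beforehand, the spent board is in the tray, and the clips held against a light tug.

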